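# Level the wobbly gingerbread showcase, fill it and close it

## Task

The gingerbread showcase rocks on its feet: first, while it is still empty, screw its two yellow wing-screw feet until it stands level and all four feet bear on the table. Then lay every loose small gingerbread pack (the ones not in the basket or the back row) flat inside it, not on top of one another, and shut the lid. Leave the other things on the counter where they are.

Things in the scene. Friction and masses are not known exactly. Their poses are not given: they have to be found in the camera images.
- case: open showcase: oak tray with red trim, 260 (x) x 210 (y) x 45 mm high, 4 kg, free to slide and rock. Origin: centre of its underside, 25 mm above the table when level; x away from the robot, y left, z up. Walls and floor 5 mm; inner space 250 x 200 mm. Wing-screw feet on ears at x = -105 and +105, y = +155 mm; fixed feet at the same x, y = -95 mm. It starts leaning left: both wing-screw feet are too short
- foot_near (a joint): turn of the wing-screw nearer the robot, 0 (foot drawn in) to 8 rad; grows clockwise seen from above, pushing foot and wing down 2 mm per rad. Stays where left (friction 0.08 N m). At 6.0 the foot is as long as the fixed ones (both at 6.0: case level, all four bearing); 0.5 rad either way still does. At 6.0 just the rod's green 8 mm shows between sleeve and black collar; red below it: too short
- foot_far (a joint): turn of the far wing-screw, exactly like the near one
- foot_near_grip (a point): centre of the near screw's yellow wing, a bar 44 mm long (this point's x axis), 12 mm thick (y), 26 mm high, about 96 mm above the table when level; under it a black collar 24 mm across, 8 mm high, then a red and green rod in a brass sleeve. Grip it across its thickness; the case wall is 50 mm away and its rim lower than the wing
- foot_far_grip (a point): centre of the far screw's yellow wing, same as the near one
- pad_near: rubber pad (26 mm across, 10 mm high, gives 1 mm per 8 N) under the near wing-screw foot; origin at its underside
- pad_far: rubber pad under the far wing-screw foot, same
- pad_fix_near: rubber pad of the fixed foot at the case's near right corner, same
- pad_fix_far: rubber pad of the fixed foot at the case's far right corner, same
- lid (a joint): lid angle in rad: 0 shut flat on the rim; starts near 1.8, leaning outwards beyond the right side; at most 2.0. A stiff hinge (0.5 N m) holds it where it is left; push it over and press it down by its free edge (about 3 N)
- lid_hinge (a point): middle of the lid's hinge, which runs along the rim of the case's right (-y) side; the axes are the lid's: x along the hinge, y from the hinge across the lid to its free edge, z out of its outer face (up when shut)
- lid_tab (a point): middle of the red tab (70 mm along x, 24 mm wide, 7 mm thick) on the lid's free edge, 221 mm from the hinge. The lid is a clear sheet 260 x 210 x 5 mm in an oak frame 7 mm thick
- pack1_mid (a point): centre of a wrapped gingerbread pack with a red band, 80 (x) x 45 (y) x 30 mm high, 0.15 kg, lying flat on the left of the table; from two to four of the five packs are present
- pack2_mid (a point): centre of a wrapped gingerbread pack with a red band, 80 (x) x 45 (y) x 30 mm high, 0.15 kg, lying flat on the left of the table; from two to four of the five packs are present
- pack3_mid (a point): centre of a wrapped gingerbread pack with a red band, 80 (x) x 45 (y) x 30 mm high, 0.15 kg, lying flat on the left of the table; from two to four of the five packs are present
- pack4_mid (a point): centre of a wrapped gingerbread pack with a red band, 80 (x) x 45 (y) x 30 mm high, 0.15 kg, lying flat on the left of the table; from two to four of the five packs are present
- pack5_mid (a point): centre of a wrapped gingerbread pack with a red band, 80 (x) x 45 (y) x 30 mm high, 0.15 kg, lying flat on the left of the table; from two to four of the five packs are present
- mug: bystander: white mug, 76 mm across, 85 mm high; origin at its underside
- honey: bystander: amber honey jar, 66 mm across, 85 mm high; origin at its underside
- spool: bystander: blue ribbon spool, 64 mm across, 34 mm high; origin at its underside
- dish: bystander: blue dish, 110 mm across, 20 mm high; origin at its underside
- stamp: bystander: dark carved gingerbread board, 90 x 130 x 18 mm; origin at its underside

How it is judged (in metres and radians):
On the way, in this order (a step that is already met when the one before it is completed fails the run):
1. the case, still empty and untouched by the robot, stands level with all four feet bearing (contact force between each of pad_near, pad_far, pad_fix_near, pad_fix_far and anything else above 1 N and angle between case's own z axis and vertical below 0.009 rad and contact force between the fingers and case below 0.2 N and horizontal distance between each of pack1_mid, pack2_mid, pack3_mid, pack4_mid, pack5_mid and case above 0.15 m), for 0.3 s.
2. all packs lie flat inside the case (x of pack1_mid in the frame of case between -0.115 and 0.115 m and y of pack1_mid in the frame of case between -0.09 and 0.09 m and z of pack1_mid in the frame of case between 0.012 and 0.035 m and angle between each of pack1_mid, pack2_mid, pack3_mid, pack4_mid, pack5_mid's own z axis and vertical below 0.2 rad and x of pack2_mid in the frame of case between -0.115 and 0.115 m and y of pack2_mid in the frame of case between -0.09 and 0.09 m and z of pack2_mid in the frame of case between 0.012 and 0.035 m and x of pack3_mid in the frame of case between -0.115 and 0.115 m and y of pack3_mid in the frame of case between -0.09 and 0.09 m and z of pack3_mid in the frame of case between 0.012 and 0.035 m and x of pack4_mid in the frame of case between -0.115 and 0.115 m and y of pack4_mid in the frame of case between -0.09 and 0.09 m and z of pack4_mid in the frame of case between 0.012 and 0.035 m and x of pack5_mid in the frame of case between -0.115 and 0.115 m and y of pack5_mid in the frame of case between -0.09 and 0.09 m and z of pack5_mid in the frame of case between 0.012 and 0.035 m), for 0.2 s.
At the end, for the whole second after the job is handed in: the case stands level within 0.009 rad (half a degree) with more than 1 N on each of its four feet, every pack lies flat (within 0.2 rad) on its inner floor, and the lid is shut to within 0.05 rad, all at rest (all of step 2 and contact force between each of pad_near, pad_far, pad_fix_near, pad_fix_far and anything else above 1 N and angle between case's own z axis and vertical below 0.009 rad and value of joint lid below 0.05 rad and linear speed of case below 0.02 m/s); the robot touches nothing.
It fails at once if a bystander is moved more than 50 mm (distance of any of mug, honey, spool, dish, stamp from where it was at the start of the episode above 0.05 m).
Of pack1, pack2, pack3, pack4, pack5 only 2 to 4 are there at a start; the rules pass over those that are not, and their reading is None.
At some moment in a run one of pack1, pack2, pack3, pack4, pack5 may be knocked a few centimetres aside while the robot is not near it.
Once in a run the grip may slacken for a moment while it holds something.
It also fails if it takes over 210 s, if anything falls off the work surface, if the arm or the gripper's body presses on something with over 40 N, if the wrist force passes 120 N, or if a joint passes its speed limit or range.

## Robot

A 6-joint arm with a two-finger parallel gripper is mounted at the origin on the work surface. World frame = base frame: x ahead of the robot, y to its left, z up, the work surface at z = 0. Lengths are in mm, angles in rad, forces in N, time in s.
With the tool pointing down it reaches from about 275 to 750 mm from the base axis. Payload 10.2 kg.
Tool frame: the origin (TCP) lies on the front face of the gripper's body, between the roots of the fingers; the fingertips stand 73 mm ahead of it and the grasp point (between the pads) lies 54 mm ahead of it; z points along the fingers, y is the line along which they close (so a half turn about z gives the same grasp; the last joint's range is limited). The gripper opens to 85 mm and grips with 20 to 120 N. Pads are 22 mm wide; open, the fingers measure 114 mm over their backs; the gripper's body (76 mm by 85 mm) begins 54 mm behind the grasp point. The pads swing forward as they close: fully open they stand 13 mm farther back than shut.
Start: joints at [-1.467, 0.313, 1.498, -0, 1.331, -0.223], TCP at [168.52, -497.225, 303.894] pointing down, gripper open.
Joint ranges: [-2.94, 2.94], [-0.97, 2.17], [0.19, 2.56], [-1.23, 4.37], [0.02, 3.11], [-2.88, 2.88]. Speed limits (rad/s): [2.39, 2.39, 3.01, 3.14, 3.14, 3.14].

## Interface

Orientations are given as a unit quaternion [w, x, y, z].
In Python, from rig import * gives the robot as it stands.
- The arm moves only by the tool step_arm, never from a script. Its argument "plan" is a list of rows, each an object with "offset": the shift along the tool's x, y, z in cm, a list of three; "rot": the turn, a rotation vector about the tool's x, y, z in degrees, a list of three; "gripper": the finger opening in cm, from 0 to 8.54. In form: [{"offset": [x, y, z], "rot": [wx, wy, wz], "gripper": gripper}, ...]. A call has 1 to 12 rows; each row is the pose to reach, as a shift and turn from the pose commanded when the call began, along the tool's axes at that moment; what a row does not reach only later rows make up. A row lasts 1/10 s, in which the tool goes at most 50 mm and 8.59 degrees, less where a joint would pass 70% of its speed; a pose out of reach is approached as far as the arm can. A call with a gripper value outside its range is refused whole. The fingers move at their own pace and stop on an object; "squeeze" is the grip in N (left out, the last holds). Time passes only in rows, so rows that repeat a pose let the fingers close. It gives the time, the measured TCP pose, the force, the opening and the grip force at its end, in the units of the state.
- sense(): the state, without advancing time (a new reading comes with each control period).
- capture(name): name is "scene" or "top" or "wrist"; returns a dict with "color" (400x640x3 uint8, red, green, blue), "depth" (400x640 float32, mm along the optical axis (not along the pixel's ray), 0 where there is no reading), "vertical_fov" (degrees; the focal length in pixels is half the picture's height over the tangent of half this angle, whatever the lens; pixels are square), "cx", "cy" (the principal point, pixels), "rvec" (rotation vector, rad) and "tvec" (3), from world to camera coordinates, as OpenCV has them; the wrist camera has in their place "mount" (4x4, takes a point from camera to tool coordinates, whose origin is the TCP and whose axes are the flange's). Camera axes: x right, y down, z forward; pixel columns grow to the right and rows downward; lengths in mm; the calibration is good to about 2 mm. A picture is of the moment at which its call begins: read the wrist's pose just before it.
- finish_job(): hands the job in; it is judged then, once.
The state is a dict: "time_s": time; "joints": joint angles; "dq": joint speeds; "tau": joint torques, N m; "eef_pos": TCP position; "ee_rot": TCP orientation; "force": force on the tool from outside, world axes, zero at the start; "wrist_torque": the same for the moment, N m; "grip_width": opening from 0.0 (shut) to 1.0 (fully open); "grip_force": force on a finger pad.
Only numpy, scipy, OpenCV 4.12 (cv2) and the standard library are available. Lean on these libraries where they do the work, as an engineer would, in place of code of your own. Each camera call takes 0.05 s, during which the arm holds its last target. There are 200 camera calls.

## Working session

There is one attempt and no reset: what is moved stays moved. The work goes in short steps, Python scripts to look and compute and a tool call to move; the robot and the scene stay as the last step left them, time stands still between calls to the robot, and variables do not carry over. Pictures are saved under pics/ and viewed, at most 14 in all, crops included, and the job is handed in when it is done.

Besides the shell and the picture viewer there is one more tool, called as name(argument=value, ...), one argument or row to a line, values as JSON. step_arm: Moves the arm, as the interface text tells. Its arguments: {"type":"object","properties":{"plan":{"type":"array"},"squeeze":{"type":"number"}},"required":["plan"]}

```bash
ls; mkdir -p pics
cat > h.py <<'E'
from rig import *
import numpy as np, cv2
from scipy.spatial.transform import Rotation as R
def save(name,fn,crop=None,scale=1):
    s=sense(); c=capture(name); np.save('pics/'+fn+'.npy',{'c':c,'s':s},allow_pickle=True)
    show(fn,crop,scale,fn)
    return c
def show(src,crop,scale,fn):
    c=np.load('pics/'+src+'.npy',allow_pickle=True).item()['c']
    im=c['color'][:,:,::-1]
    if crop: x0,y0,x1,y1=crop; im=im[y0:y1,x0:x1]
    cv2.imwrite('pics/'+fn+'.png',cv2.resize(im,None,fx=scale,fy=scale,interpolation=cv2.INTER_CUBIC))
def cam(src):
    d=np.load('pics/'+src+'.npy',allow_pickle=True).item(); c,s=d['c'],d['s']
    f=200/np.tan(np.radians(c['vertical_fov'])/2)
    if 'mount' in c:
        q=s['ee_rot']; T=np.eye(4); T[:3,:3]=R.from_quat([q[1],q[2],q[3],q[0]]).as_matrix(); T[:3,3]=s['eef_pos']
        M=T@np.array(c['mount'])
    else:
        r=cv2.Rodrigues(np.array(c['rvec'],float))[0]; M=np.eye(4); M[:3,:3]=r.T; M[:3,3]=-r.T@np.array(c['tvec']).ravel()
    return c,f,M
def px(src,u,v,z=None):
    """world point of pixel, by depth, or on plane z"""
    c,f,M=cam(src); d=np.array([(u-c['cx'])/f,(v-c['cy'])/f,1])
    if z is None:
        w=c['depth'][int(v)-1:int(v)+2,int(u)-1:int(u)+2]; k=np.median(w[w>0]) if (w>0).any() else np.nan
    else: k=(z-M[2,3])/(M[:3,:3]@d)[2]
    return M[:3,:3]@(d*k)+M[:3,3]
def proj(src,p):
    c,f,M=cam(src); q=M[:3,:3].T@(np.array(p)-M[:3,3]); return q[0]/q[2]*f+c['cx'],q[1]/q[2]*f+c['cy']
E
python3 - <<'E'
from h import *
save('top','top0'); save('scene','scene0')
s=sense();print(s)
c,f,M=cam('top0');print(f,M.round(2))
c,f,M=cam('scene0');print(f,M.round(2))
E
```

```text
pics
{'time_s': 0.1, 'joints': array([-1.46742720e+00,  3.13358264e-01,  1.49837767e+00, -1.51640134e-05,
        1.33100305e+00, -2.23401301e-01]), 'dq': array([-0.00105343, -0.00292074, -0.00183214,  0.00021468, -0.00141563,
       -0.00014444]), 'tau': array([ 3.00689993e-03, -4.12895679e+01, -2.60141212e+01, -1.31016377e-04,
        3.00860251e-03, -8.70936390e-06]), 'eef_pos': array([ 168.48623614, -497.06359642,  303.40433573]), 'ee_rot': array([-5.72574625e-04,  9.86681846e-01,  1.62661017e-01,  2.70276943e-05]), 'force': array([ 1.01348768, -1.49750574,  0.30061167]), 'wrist_torque': array([-0.00933321, -0.00061237, -0.00129434]), 'grip_force': 0.0, 'grip_width': 1.0007528559371763}
377.38312935829055 [[-4.00000e-02 -9.80000e-01  2.10000e-01  2.95920e+02]
 [-1.00000e+00  4.00000e-02 -0.00000e+00  7.28500e+01]
 [-0.00000e+00 -2.10000e-01 -9.80000e-01  1.37805e+03]
 [ 0.00000e+00  0.00000e+00  0.00000e+00  1.00000e+00]]
422.4911246947608 [[ 8.60000e-01  3.80000e-01 -3.30000e-01  1.01826e+03]
 [ 5.10000e-01 -6.50000e-01  5.60000e-01 -6.99720e+02]
 [-0.00000e+00 -6.50000e-01 -7.60000e-01  1.13327e+03]
 [ 0.00000e+00  0.00000e+00  0.00000e+00  1.00000e+00]]
```

View pics/top0.png

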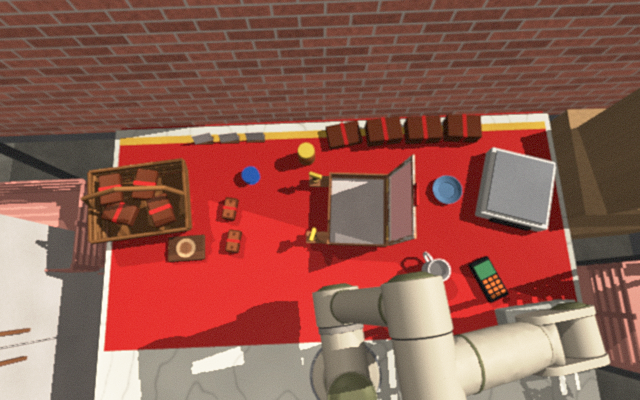

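View pics/scene0.png

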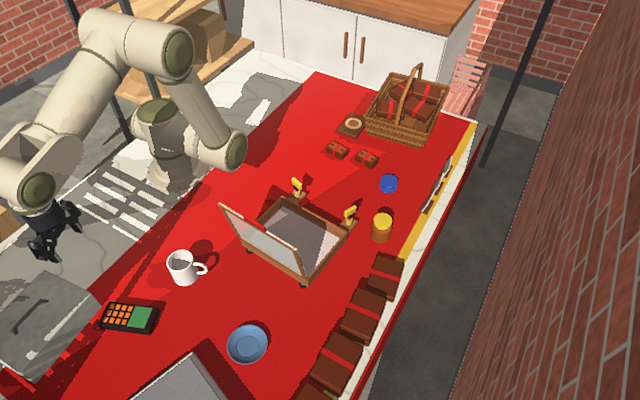

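The top view shows two packs at (230,209) and (233,241), wings at (316,179) and (312,236), and the case around (357,210). The scene view agrees. I'll enlarge both.

Run:
```python
from h import *
a=cam('top0')[0]['color'][:,:,::-1]; b=cam('scene0')[0]['color'][:,:,::-1]
r=lambda i,s:cv2.resize(i,None,fx=s,fy=s,interpolation=cv2.INTER_CUBIC)
A=r(a[150:262,210:420],3.8)[:, :798]; B=np.hstack([r(b[165:235,280:370],3.6),r(b[130:175,315:390],3.8)[:, :]] if 0 else [r(b[165:235,280:370],2.4)])
A=A[:420]; C=np.zeros((170,798,3),np.uint8); C[:168,:216]=B[:168,:216]; D=r(b[130:178,310:400],3.5); C[:168,230:230+315]=D[:168]
cv2.imwrite('pics/z0.png',np.vstack([A,C]))
for u,v in [(316,179),(317,176),(312,236),(311,237),(230,209),(233,241),(357,210),(438,268),(251,176),(300,180)]: print(u,v,px('top0',u,v).round(0))
```

```text
316 179 [673.  74.  85.]
317 176 [676.  71. 110.]
312 236 [467.  96. 106.]
311 237 [463.  99. 107.]
230 209 [588. 392.  31.]
233 241 [470. 380.  31.]
357 210 [566. -71.  26.]
438 268 [ 347. -350.    5.]
251 176 [709. 315.  32.]
300 180 [696. 135.   1.]
```

View pics/z0.png

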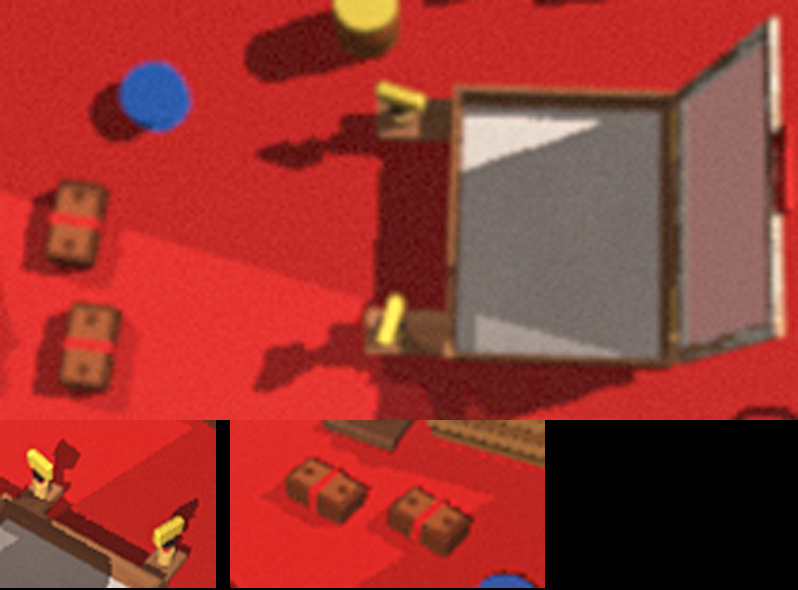

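Two packs lie at about (588,392) and (470,380), tops at 31 mm as they should be. The wings are at about (467,96) and (675,73). Next I raise the arm and look with the wrist camera.

```bash
cat >> h.py <<'E'
def go(x,y,z,yaw,s=None):
    """offset (cm) and rot (deg) in tool axes to the tool-down pose"""
    s=s or sense(); q=s['ee_rot']; T=R.from_quat([q[1],q[2],q[3],q[0]])
    o=T.inv().apply(np.array([x,y,z])-s['eef_pos'])/10
    w=np.radians(yaw); D=R.from_matrix(np.array([[np.cos(w),np.sin(w),0],[np.sin(w),-np.cos(w),0],[0,0,-1]]))
    print('offset',o.round(2),'rot',(T.inv()*D).as_rotvec(degrees=True).round(2),'pos',np.round(s['eef_pos'],1),'q6',round(np.degrees(s['joints'][5])))
def cloud(src,mask=None):
    c,f,M=cam(src); v,u=np.mgrid[0:400,0:640]; d=c['depth']; m=d>0
    if mask is not None: m&=mask
    P=np.stack([(u[m]-c['cx'])/f*d[m],(v[m]-c['cy'])/f*d[m],d[m]],1)
    return P@M[:3,:3].T+M[:3,3],u[m],v[m]
def yellow(src):
    h=cv2.cvtColor(cam(src)[0]['color'],cv2.COLOR_RGB2HSV); return (h[...,0]>22)&(h[...,0]<36)&(h[...,1]>120)&(h[...,2]>90)
def plane(P):
    c=np.median(P,0)
    for _ in range(4):
        A=np.c_[P[:,:2]-c[:2],np.ones(len(P))]; k=np.linalg.lstsq(A,P[:,2],rcond=None)[0]; r=P[:,2]-A@k; P=P[abs(r)<max(2.5*r.std(),.3)]
    return k,c,len(P),r.std()
E
python3 - <<'E'
from h import *
P,u,v=cloud('top0',yellow('top0'))
for x in (467,675):
    m=(abs(P[:,0]-x)<40)&(abs(P[:,1]-85)<40)&(P[:,2]>60); Q=P[m]; print(m.sum(),Q.mean(0).round(1),Q.min(0).round(),Q.max(0).round())
    t=Q[:,:2]-Q[:,:2].mean(0); w=np.linalg.svd(t)[2][0]; print('yaw',np.degrees(np.arctan2(w[1],w[0])))
c=capture('wrist'); print(np.round(c['mount'],3), c['vertical_fov'])
go(550,60,450,110)
E
```

```text
34 [473.2  94.5 106.5] [456.  85.  98.] [490. 103. 111.]
yaw 160.6148518509198
29 [680.7  78.5 108.7] [673.  60.  95.] [688.  95. 114.]
yaw -107.29242178917058
[[ 1.0000e-03 -9.5300e-01 -3.0300e-01  7.7485e+01]
 [ 1.0000e+00  1.0000e-03 -0.0000e+00  1.1800e-01]
 [ 0.0000e+00 -3.0300e-01  9.5300e-01 -6.9612e+01]
 [ 0.0000e+00  0.0000e+00  0.0000e+00  1.0000e+00]] 61.45047135666835
offset [ 54.02 -40.53 -14.6 ] rot [-4.000e-02 -5.000e-02 -9.127e+01] pos [ 168.5 -497.1  303.5] q6 -13
```

Run:
```python
from h import *
go(570,150,420,90)
```

```text
offset [ 58.8  -48.4  -11.59] rot [-4.000e-02 -4.000e-02 -7.127e+01] pos [ 168.5 -497.1  303.5] q6 -13
```

step_arm(
  plan=[
    {"offset": [0, 0, -5], "rot": [0, 0, 0], "gripper": 8},
    {"offset": [0, 0, -10], "rot": [0, 0, 0], "gripper": 8},
    {"offset": [0, 0, -12], "rot": [0, 0, 0], "gripper": 5},
  ],
)

```text
time_s: 0.45
eef_pos: [168.6, -497.3, 428.4]
ee_rot: [0.003, 0.987, 0.163, -0.0]
force: [-0.4, 1.3, 0.1]
grip_width: 0.788
grip_force: 0.0
```

step_arm(
  plan=[
    {"offset": [58.8, -48.4, 0.4], "rot": [0, 0, -71], "gripper": 5},
    {"offset": [58.8, -48.4, 0.4], "rot": [0, 0, -71], "gripper": 5},
    {"offset": [58.8, -48.4, 0.4], "rot": [0, 0, -71], "gripper": 5},
    {"offset": [58.8, -48.4, 0.4], "rot": [0, 0, -71], "gripper": 5},
    {"offset": [58.8, -48.4, 0.4], "rot": [0, 0, -71], "gripper": 5},
    {"offset": [58.8, -48.4, 0.4], "rot": [0, 0, -71], "gripper": 5},
    {"offset": [58.8, -48.4, 0.4], "rot": [0, 0, -71], "gripper": 5},
    {"offset": [58.8, -48.4, 0.4], "rot": [0, 0, -71], "gripper": 5},
    {"offset": [58.8, -48.4, 0.4], "rot": [0, 0, -71], "gripper": 5},
    {"offset": [58.8, -48.4, 0.4], "rot": [0, 0, -71], "gripper": 5},
    {"offset": [58.8, -48.4, 0.4], "rot": [0, 0, -71], "gripper": 5},
    {"offset": [58.8, -48.4, 0.4], "rot": [0, 0, -71], "gripper": 5},
  ],
)

```text
time_s: 1.65
eef_pos: [485.5, 14.8, 420.7]
ee_rot: [0.0, 0.709, 0.705, -0.0]
force: [-0.3, -1.1, 0.3]
grip_width: 0.586
grip_force: 0.0
```

Run:
```python
from h import *
go(570,220,340,90)
print(sense()['ee_rot'])
```

```text
offset [20.56  8.36  8.06] rot [-0.    0.01 -0.26] pos [485.5  14.8 420.7] q6 -12
[ 3.59747905e-05  7.08713954e-01  7.05495944e-01 -4.80316461e-05]
```

step_arm(
  plan=[
    {"offset": [20.5, 8.4, 10], "rot": [0, -8, 0], "gripper": 5},
    {"offset": [20.5, 8.4, 10], "rot": [0, -16, 0], "gripper": 5},
    {"offset": [20.5, 8.4, 10], "rot": [0, -24, 0], "gripper": 5},
    {"offset": [20.5, 8.4, 10], "rot": [0, -32, 0], "gripper": 5},
    {"offset": [20.5, 8.4, 10], "rot": [0, -35, 0], "gripper": 5},
    {"offset": [20.5, 8.4, 10], "rot": [0, -35, 0], "gripper": 5},
    {"offset": [20.5, 8.4, 10], "rot": [0, -35, 0], "gripper": 5},
    {"offset": [20.5, 8.4, 10], "rot": [0, -35, 0], "gripper": 5},
  ],
)

```text
time_s: 2.45
eef_pos: [569.9, 216.3, 321.9]
ee_rot: [0.212, 0.677, 0.672, -0.212]
force: [-0.6, -1.1, 0.0]
grip_width: 0.583
grip_force: 0.0
```

Run:
```python
from h import *
save('wrist','w1',None,1.25)
print(sense()['eef_pos'])
```

```text
[569.83190664 216.02411426 322.28130705]
```

View pics/w1.png

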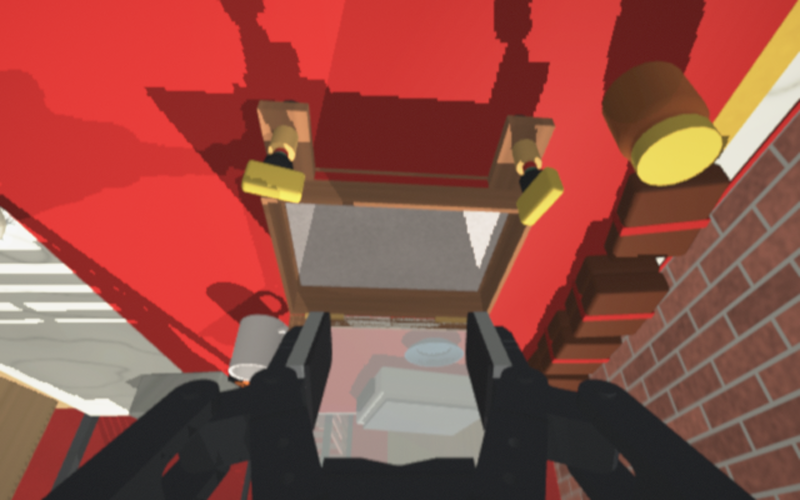

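Near wing at (275,180) and far wing at (540,195) in the 1.25x picture, with the rods visible above them. I'll enlarge the rods.

Run:
```python
from h import *
im=cam('w1')[0]['color'][:,:,::-1]
r=lambda i:cv2.resize(i,None,fx=5,fy=5,interpolation=cv2.INTER_CUBIC)
cv2.imwrite('pics/z1.png',np.hstack([r(im[75:170,180:258]),r(im[85:180,385:463])]))
P,u,v=cloud('w1',yellow('w1'))
for x in (470,678):
    m=(abs(P[:,0]-x)<35)&(abs(P[:,1]-85)<35)&(P[:,2]>80); Q=P[m]; print(m.sum(),Q.mean(0).round(1),Q.min(0).round(1),Q.max(0).round(1))
    T=Q[Q[:,2]>Q[:,2].max()-5]; t=T[:,:2]-T[:,:2].mean(0); w=np.linalg.svd(t,full_matrices=False)[2][0]; pr=t@w; print('top',len(T),np.median(T[:,2]),T.mean(0),(T[:,:2].mean(0)+w*(pr.max()+pr.min())/2).round(1),'len',np.ptp(pr).round(1),'yaw',np.degrees(np.arctan2(w[1],w[0])))
# floor & table planes
P,u,v=cloud('w1')
m=(u>245)&(u<375)&(v>172)&(v<225)
print('floor',plane(P[m]))
m=(P[:,2]<20)&(P[:,1]>120)&(P[:,1]<380)&(P[:,0]>380)&(P[:,0]<640); print('table',plane(P[m]))
P,u,v=cloud('top0'); m=(u>335)&(u<380)&(v>182)&(v<238); print('floor top',plane(P[m]))
m=(P[:,2]<15)&(P[:,1]>120)&(P[:,1]<350)&(P[:,0]>380)&(P[:,0]<700);print('table',plane(P[m]))
```

```text
1118 [474.6  97.   98.4] [453.1  81.6  80.7] [494.6 105.8 107.8]
top 466 105.93793206670887 [473.67456797  95.17552249 105.72016938] [474.2  95. ] len 42.5 yaw -19.798037382946468
910 [680.   81.3 100.5] [669.5  55.5  83.7] [692.2  99.  109.2]
top 400 107.45726307592896 [681.31474152  79.21219474 107.21394365] [680.7  77.6] len 43.9 yaw -111.07366322348727
floor (array([-8.71521389e-03, -2.30184535e-02,  2.63720916e+01]), array([556.10580212, -81.56558899,  26.39765983]), 6548, np.float64(0.5270404635076887))
table (array([-0.00016892,  0.0014493 ,  0.02790279]), array([5.09232336e+02, 1.56573193e+02, 2.83956897e-02]), 16836, np.float64(0.6824788800938317))
floor top (array([-1.04404084e-02, -2.20151030e-02,  2.74459762e+01]), array([565.61939341, -72.63483406,  27.45117159]), 2370, np.float64(2.670070829541411))
table (array([1.48720535e-04, 2.58586126e-03, 1.59951609e+00]), array([533.65742328, 234.5727992 ,   1.59040827]), 5185, np.float64(2.726167133429647))
```

View pics/z1.png

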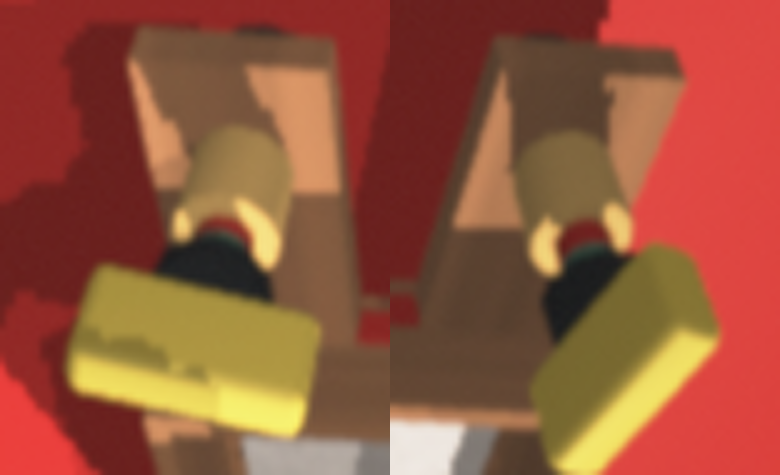

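The rods show red on both, so both feet are too short. Floor slope is about 0.024 rad left-down. The wing yaws relative to the case suggest near ≈3.4 rad and far ≈1.86 rad. I'll grip the near wing first.

Run:
```python
from h import *
go(474,94.5,240,160)
```

```text
offset [-5.31 -9.52 13.72] rot [-21.32  30.47 -68.09] pos [569.8 216.  322.3] q6 20
```

step_arm(
  plan=[
    {"offset": [-5.3, -9.5, 13.7], "rot": [-21.32, 30.47, -68.09], "gripper": 5},
    {"offset": [-5.3, -9.5, 13.7], "rot": [-21.32, 30.47, -68.09], "gripper": 5},
    {"offset": [-5.3, -9.5, 13.7], "rot": [-21.32, 30.47, -68.09], "gripper": 5},
    {"offset": [-5.3, -9.5, 13.7], "rot": [-21.32, 30.47, -68.09], "gripper": 5},
    {"offset": [-5.3, -9.5, 13.7], "rot": [-21.32, 30.47, -68.09], "gripper": 5},
    {"offset": [-5.3, -9.5, 13.7], "rot": [-21.32, 30.47, -68.09], "gripper": 5},
    {"offset": [-5.3, -9.5, 13.7], "rot": [-21.32, 30.47, -68.09], "gripper": 5},
    {"offset": [-5.3, -9.5, 13.7], "rot": [-21.32, 30.47, -68.09], "gripper": 5},
    {"offset": [-5.3, -9.5, 13.7], "rot": [-21.32, 30.47, -68.09], "gripper": 5},
    {"offset": [-5.3, -9.5, 13.7], "rot": [-21.32, 30.47, -68.09], "gripper": 5},
    {"offset": [-5.3, -9.5, 13.7], "rot": [-21.32, 30.47, -68.09], "gripper": 5},
    {"offset": [-5.3, -9.5, 13.7], "rot": [-21.32, 30.47, -68.09], "gripper": 5},
  ],
)

```text
time_s: 3.7
eef_pos: [474.1, 95.5, 239.4]
ee_rot: [-0.0, 0.174, 0.985, -0.001]
force: [-0.5, 0.7, 0.3]
grip_width: 0.585
grip_force: 0.0
```

Run:
```python
from h import *
go(474,94.5,160,160); print(sense()['ee_rot'])
save('wrist','w2')
P,u,v=cloud('w2',yellow('w2'))
m=(abs(P[:,0]-474)<35)&(abs(P[:,1]-95)<35)&(P[:,2]>75); Q=P[m]
T=Q[Q[:,2]>np.median(Q[:,2])-3]; print(m.sum(),T.mean(0),T[:,2].max(),cv2.minAreaRect(T[:,:2].astype(np.float32)),np.percentile(Q[:,2],[5,50,95]))
```

```text
offset [-0.03 -0.08  7.94] rot [-0.13  0.   -0.09] pos [474.1  95.5 239.4] q6 -72
[-1.81959952e-04  1.74449794e-01  9.84665446e-01 -1.09303015e-03]
1229 [470.7549293   93.67185529 106.34598281] 108.65772691506598 ((472.0157775878906, 92.96107482910156), (11.473214149475098, 43.54039764404297), 70.18670654296875) [ 92.20582154 106.31351218 107.5431596 ]
```

step_arm(
  plan=[
    {"offset": [0.1, -0.3, 2], "rot": [0, 0, 0], "gripper": 4.5},
    {"offset": [0.1, -0.3, 5], "rot": [0, 0, 0], "gripper": 4.5},
    {"offset": [0.1, -0.3, 7.9], "rot": [0, 0, 0], "gripper": 4.5},
    {"offset": [0.1, -0.3, 7.9], "rot": [0, 0, 0], "gripper": 4.5},
    {"offset": [0.1, -0.3, 7.9], "rot": [0, 0, 0], "gripper": 2.5},
    {"offset": [0.1, -0.3, 7.9], "rot": [0, 0, 0], "gripper": 1.0},
    {"offset": [0.1, -0.3, 7.9], "rot": [0, 0, 0], "gripper": 0.8},
    {"offset": [0.1, -0.3, 7.9], "rot": [0, 0, 0], "gripper": 0.8},
    {"offset": [0.1, -0.3, 7.9], "rot": [0, 0, 0], "gripper": 0.8},
  ],
  squeeze=40,
)

```text
time_s: 4.65
eef_pos: [472.6, 93.0, 161.0]
ee_rot: [0.0, 0.173, 0.985, -0.001]
force: [-1.2, -0.9, 6.3]
grip_width: 0.126
grip_force: 43.2
```

step_arm(
  plan=[
    {"offset": [0, 0, 0], "rot": [0, 0, 8], "gripper": 0.8},
    {"offset": [0, 0, 0], "rot": [0, 0, 16], "gripper": 0.8},
    {"offset": [0, 0, 0], "rot": [0, 0, 24], "gripper": 0.8},
    {"offset": [0, 0, 0], "rot": [0, 0, 32], "gripper": 0.8},
    {"offset": [0, 0, 0], "rot": [0, 0, 40], "gripper": 0.8},
    {"offset": [0, 0, 0], "rot": [0, 0, 48], "gripper": 0.8},
    {"offset": [0, 0, 0], "rot": [0, 0, 56], "gripper": 0.8},
    {"offset": [0, 0, 0], "rot": [0, 0, 64], "gripper": 0.8},
    {"offset": [0, 0, 0], "rot": [0, 0, 72], "gripper": 0.8},
    {"offset": [0, 0, 0], "rot": [0, 0, 80], "gripper": 0.8},
    {"offset": [0, 0, 0], "rot": [0, 0, 80], "gripper": 0.8},
  ],
)

```text
time_s: 5.75
eef_pos: [472.9, 92.5, 160.7]
ee_rot: [0.001, 0.767, 0.642, -0.001]
force: [1.3, -4.4, 1.6]
grip_width: 0.129
grip_force: 42.1
```

step_arm(
  plan=[
    {"offset": [0, 0, 0], "rot": [0, 0, 8], "gripper": 0.8},
    {"offset": [0, 0, 0], "rot": [0, 0, 16], "gripper": 0.8},
    {"offset": [0, 0, 0], "rot": [0, 0, 24], "gripper": 0.8},
    {"offset": [0, 0, 0], "rot": [0, 0, 32], "gripper": 0.8},
    {"offset": [0, 0, 0], "rot": [0, 0, 40], "gripper": 0.8},
    {"offset": [0, 0, 0], "rot": [0, 0, 48], "gripper": 0.8},
    {"offset": [0, 0, 0], "rot": [0, 0, 56], "gripper": 0.8},
    {"offset": [0, 0, 0], "rot": [0, 0, 64], "gripper": 0.8},
    {"offset": [0, 0, 0], "rot": [0, 0, 69], "gripper": 0.8},
    {"offset": [0, 0, 0], "rot": [0, 0, 69], "gripper": 0.8},
    {"offset": [0, 0, 0], "rot": [0, 0, 69], "gripper": 4.0},
    {"offset": [0, 0, 0], "rot": [0, 0, 69], "gripper": 4.0},
  ],
)

```text
time_s: 6.95
eef_pos: [472.1, 93.2, 160.1]
ee_rot: [0.0, 0.995, 0.096, -0.001]
force: [-1.5, 0.4, 0.8]
grip_width: 0.455
grip_force: 0.0
```

step_arm(
  plan=[
    {"offset": [0, 0, 0], "rot": [0, 0, 0], "gripper": 4.5},
    {"offset": [0, 0, -4], "rot": [0, 0, 0], "gripper": 4.5},
    {"offset": [0, 0, -8], "rot": [0, 0, 0], "gripper": 4.5},
    {"offset": [0, 0, -8], "rot": [0, 0, 0], "gripper": 4.5},
  ],
)

```text
time_s: 7.35
eef_pos: [473.8, 93.4, 244.5]
ee_rot: [0.001, 0.995, 0.097, 0.003]
force: [0.5, -0.4, -0.4]
grip_width: 0.527
grip_force: 0.0
```

Run:
```python
from h import *
s=sense(); print(s['time_s'],np.degrees(s['joints']).round())
for yaw in (249,240,69): go(680,76,240,yaw)
```

```text
7.35 [-3. 16. 98. -0. 66. 76.]
offset [19.9   5.68  0.59] rot [ -0.32  -0.35 122.11] pos [473.8  93.4 244.5] q6 76
offset [19.9   5.68  0.59] rot [ -0.35  -0.34 131.11] pos [473.8  93.4 244.5] q6 76
offset [19.9   5.68  0.59] rot [  0.3   -0.27 -57.89] pos [473.8  93.4 244.5] q6 76
```

step_arm(
  plan=[
    {"offset": [19.9, 5.7, 0], "rot": [0, 0, -57.9], "gripper": 4.5},
    {"offset": [19.9, 5.7, 0], "rot": [0, 0, -57.9], "gripper": 4.5},
    {"offset": [19.9, 5.7, 0], "rot": [0, 0, -57.9], "gripper": 4.5},
    {"offset": [19.9, 5.7, 0], "rot": [0, 0, -57.9], "gripper": 4.5},
    {"offset": [19.9, 5.7, 0], "rot": [0, 0, -57.9], "gripper": 4.5},
    {"offset": [19.9, 5.7, 0], "rot": [0, 0, -57.9], "gripper": 4.5},
    {"offset": [19.9, 5.7, 0], "rot": [0, 0, -57.9], "gripper": 4.5},
    {"offset": [19.9, 5.7, 0], "rot": [0, 0, -57.9], "gripper": 4.5},
    {"offset": [19.9, 5.7, 0], "rot": [0, 0, -57.9], "gripper": 4.5},
    {"offset": [19.9, 5.7, 0], "rot": [0, 0, -57.9], "gripper": 4.5},
  ],
)

```text
time_s: 8.35
eef_pos: [678.4, 75.6, 239.2]
ee_rot: [-0.0, 0.825, 0.565, -0.001]
force: [-0.0, -0.1, -0.4]
grip_width: 0.525
grip_force: 0.0
```

```bash
cat >> h.py <<'E'
def wing(src,x,y,r=40):
    P,u,v=cloud(src,yellow(src))
    m=(abs(P[:,0]-x)<r)&(abs(P[:,1]-y)<r)&(P[:,2]>75); Q=P[m]
    T=Q[Q[:,2]>np.percentile(Q[:,2],90)-4]; b=cv2.minAreaRect(T[:,:2].astype(np.float32)); c=cv2.boxPoints(b); e=max([c[1]-c[0],c[2]-c[1]],key=np.linalg.norm)
    print('wing',len(T),b[0],np.round(b[1],1),'yaw',np.degrees(np.arctan2(e[1],e[0])).round(1),'top',np.percentile(Q[:,2],[50,90]).round(1)); return b[0]
E
python3 - <<'E'
from h import *
save('wrist','w3')
b=wing('w3',680,78); go(b[0],b[1],160,69)
E
```

```text
wing 1172 (683.1268920898438, 75.04728698730469) [43.2 11.4] yaw 68.8 top [111.4 112.5]
offset [0.13 0.47 7.94] rot [-0.11  0.09 -0.11] pos [678.4  75.6 239.4] q6 18
```

step_arm(
  plan=[
    {"offset": [0.1, 0.5, 2], "rot": [0, 0, 0], "gripper": 4.5},
    {"offset": [0.1, 0.5, 5], "rot": [0, 0, 0], "gripper": 4.5},
    {"offset": [0.1, 0.5, 7.5], "rot": [0, 0, 0], "gripper": 4.5},
    {"offset": [0.1, 0.5, 7.5], "rot": [0, 0, 0], "gripper": 4.5},
    {"offset": [0.1, 0.5, 7.5], "rot": [0, 0, 0], "gripper": 2.5},
    {"offset": [0.1, 0.5, 7.5], "rot": [0, 0, 0], "gripper": 1.0},
    {"offset": [0.1, 0.5, 7.5], "rot": [0, 0, 0], "gripper": 0.8},
    {"offset": [0.1, 0.5, 7.5], "rot": [0, 0, 0], "gripper": 0.8},
    {"offset": [0.1, 0.5, 7.5], "rot": [0, 0, 0], "gripper": 0.8},
  ],
  squeeze=40,
)

```text
time_s: 9.3
eef_pos: [683.5, 75.0, 165.4]
ee_rot: [-0.0, 0.824, 0.566, -0.001]
force: [-2.4, 2.8, 3.0]
grip_width: 0.128
grip_force: 43.3
```

step_arm(
  plan=[
    {"offset": [0, 0, 0], "rot": [0, 0, 8], "gripper": 0.8},
    {"offset": [0, 0, 0.05], "rot": [0, 0, 16], "gripper": 0.8},
    {"offset": [0, 0, 0.05], "rot": [0, 0, 24], "gripper": 0.8},
    {"offset": [0, 0, 0.1], "rot": [0, 0, 32], "gripper": 0.8},
    {"offset": [0, 0, 0.1], "rot": [0, 0, 40], "gripper": 0.8},
    {"offset": [0, 0, 0.15], "rot": [0, 0, 48], "gripper": 0.8},
    {"offset": [0, 0, 0.15], "rot": [0, 0, 56], "gripper": 0.8},
    {"offset": [0, 0, 0.2], "rot": [0, 0, 60], "gripper": 0.8},
  ],
)

```text
time_s: 10.1
eef_pos: [683.7, 74.4, 163.4]
ee_rot: [0.001, 0.997, 0.076, -0.0]
force: [-2.8, 0.7, 5.8]
grip_width: 0.121
grip_force: 45.5
```

step_arm(
  plan=[
    {"offset": [0, 0, 0], "rot": [0, 0, 8], "gripper": 0.8},
    {"offset": [0, 0, 0.05], "rot": [0, 0, 16], "gripper": 0.8},
    {"offset": [0, 0, 0.05], "rot": [0, 0, 24], "gripper": 0.8},
    {"offset": [0, 0, 0.1], "rot": [0, 0, 32], "gripper": 0.8},
    {"offset": [0, 0, 0.1], "rot": [0, 0, 40], "gripper": 0.8},
    {"offset": [0, 0, 0.15], "rot": [0, 0, 48], "gripper": 0.8},
    {"offset": [0, 0, 0.15], "rot": [0, 0, 56], "gripper": 0.8},
    {"offset": [0, 0, 0.15], "rot": [0, 0, 59], "gripper": 0.8},
    {"offset": [0, 0, 0.15], "rot": [0, 0, 59], "gripper": 0.8},
    {"offset": [0, 0, 0.15], "rot": [0, 0, 59], "gripper": 4},
    {"offset": [0, 0, 0.15], "rot": [0, 0, 59], "gripper": 4.5},
    {"offset": [0, 0, 0.15], "rot": [0, 0, 59], "gripper": 4.5},
  ],
)

```text
time_s: 11.3
eef_pos: [683.5, 74.5, 160.9]
ee_rot: [0.001, 0.906, -0.423, -0.001]
force: [0.4, 1.3, 1.1]
grip_width: 0.527
grip_force: 0.0
```

step_arm(
  plan=[
    {"offset": [0, 0, -4], "rot": [0, 0, 0], "gripper": 4.5},
    {"offset": [0, 0, -7], "rot": [0, 0, 0], "gripper": 4.5},
    {"offset": [0, 0, -7], "rot": [0, 0, -60], "gripper": 4.5},
    {"offset": [0, 0, -7], "rot": [0, 0, -60], "gripper": 4.5},
    {"offset": [0, 0, -7], "rot": [0, 0, -60], "gripper": 4.5},
    {"offset": [0, 0, -7], "rot": [0, 0, -60], "gripper": 4.5},
    {"offset": [0, 0, -7], "rot": [0, 0, -60], "gripper": 4.5},
    {"offset": [0, 0, -7], "rot": [0, 0, -60], "gripper": 4.5},
    {"offset": [0, 0, -7], "rot": [0, 0, -60], "gripper": 4.5},
    {"offset": [0, 0, -7], "rot": [0, 0, -60], "gripper": 4.5},
    {"offset": [0, 0, -7], "rot": [0, 0, -60], "gripper": 4.5},
  ],
)

```text
time_s: 12.4
eef_pos: [683.6, 74.6, 230.8]
ee_rot: [0.0, 0.996, 0.085, -0.001]
force: [0.6, 0.2, 0.3]
grip_width: 0.531
grip_force: 0.0
```

step_arm(
  plan=[
    {"offset": [0, 0, 0], "rot": [0, 0, -94], "gripper": 4.5},
    {"offset": [0, 0, 0], "rot": [0, 0, -94], "gripper": 4.5},
    {"offset": [0, 0, 0], "rot": [0, 0, -94], "gripper": 4.5},
    {"offset": [0, 0, 0], "rot": [0, 0, -94], "gripper": 4.5},
    {"offset": [0, 0, 0], "rot": [0, 0, -94], "gripper": 4.5},
    {"offset": [0, 0, 0], "rot": [0, 0, -94], "gripper": 4.5},
    {"offset": [0, 0, 0], "rot": [0, 0, -94], "gripper": 4.5},
    {"offset": [0, 0, 0], "rot": [0, 0, -94], "gripper": 4.5},
    {"offset": [0, 0, 0], "rot": [0, 0, -94], "gripper": 4.5},
    {"offset": [0, 0, 0], "rot": [0, 0, -94], "gripper": 4.5},
    {"offset": [0, 0, 0], "rot": [0, 0, -94], "gripper": 4.5},
    {"offset": [0, 0, 0], "rot": [0, 0, -94], "gripper": 4.5},
  ],
)

```text
time_s: 13.6
eef_pos: [683.6, 74.6, 230.9]
ee_rot: [-0.001, 0.616, 0.787, -0.001]
force: [-0.3, 0.2, 1.1]
grip_width: 0.524
grip_force: 0.0
```

Run:
```python
from h import *
save('wrist','w4')
b=wing('w4',681,77); go(b[0],b[1],160,130)
```

```text
wing 1227 (681.9437866210938, 74.92584228515625) [12.1 43.5] yaw -50.5 top [107.9 109. ]
offset [ 0.07 -0.13  7.1 ] rot [-1.300e-01 -1.000e-02 -2.632e+01] pos [683.6  74.7 231. ] q6 -17
```

step_arm(
  plan=[
    {"offset": [0.1, -0.1, 0], "rot": [0, 0, -8.5], "gripper": 4.5},
    {"offset": [0.1, -0.1, 0], "rot": [0, 0, -17], "gripper": 4.5},
    {"offset": [0.1, -0.1, 0], "rot": [0, 0, -25.8], "gripper": 4.5},
    {"offset": [0.1, -0.1, 3], "rot": [0, 0, -25.8], "gripper": 4.5},
    {"offset": [0.1, -0.1, 7], "rot": [0, 0, -25.8], "gripper": 4.5},
    {"offset": [0.1, -0.1, 7], "rot": [0, 0, -25.8], "gripper": 4.5},
    {"offset": [0.1, -0.1, 7], "rot": [0, 0, -25.8], "gripper": 2.5},
    {"offset": [0.1, -0.1, 7], "rot": [0, 0, -25.8], "gripper": 1},
    {"offset": [0.1, -0.1, 7], "rot": [0, 0, -25.8], "gripper": 0.8},
    {"offset": [0.1, -0.1, 7], "rot": [0, 0, -25.8], "gripper": 0.8},
    {"offset": [0.1, -0.1, 7], "rot": [0, 0, -25.8], "gripper": 0.8},
  ],
  squeeze=40,
)

```text
time_s: 14.75
eef_pos: [682.6, 74.9, 163.0]
ee_rot: [0.0, 0.425, 0.905, -0.001]
force: [-3.7, -2.7, 6.1]
grip_width: 0.126
grip_force: 43.4
```

step_arm(
  plan=[
    {"offset": [0, 0, 0], "rot": [0, 0, 8], "gripper": 0.8},
    {"offset": [0, 0, 0], "rot": [0, 0, 16], "gripper": 0.8},
    {"offset": [0, 0, 0], "rot": [0, 0, 24], "gripper": 0.8},
    {"offset": [0, 0, 0], "rot": [0, 0, 32], "gripper": 0.8},
    {"offset": [0, 0, 0], "rot": [0, 0, 40], "gripper": 0.8},
    {"offset": [0, 0, 0], "rot": [0, 0, 48], "gripper": 0.8},
    {"offset": [0, 0, 0], "rot": [0, 0, 56], "gripper": 0.8},
    {"offset": [0, 0, 0], "rot": [0, 0, 64], "gripper": 0.8},
    {"offset": [0, 0, 0], "rot": [0, 0, 64], "gripper": 0.8},
  ],
)

```text
time_s: 15.65
eef_pos: [682.4, 74.4, 162.6]
ee_rot: [0.001, 0.841, 0.541, -0.001]
force: [-3.9, -5.7, 5.2]
grip_width: 0.125
grip_force: 43.0
```

step_arm(
  plan=[
    {"offset": [0, 0, 0], "rot": [0, 0, 8], "gripper": 0.8},
    {"offset": [0, 0, 0], "rot": [0, 0, 16], "gripper": 0.8},
    {"offset": [0, 0, 0], "rot": [0, 0, 24], "gripper": 0.8},
    {"offset": [0, 0, 0], "rot": [0, 0, 32], "gripper": 0.8},
    {"offset": [0, 0, 0], "rot": [0, 0, 40], "gripper": 0.8},
    {"offset": [0, 0, 0], "rot": [0, 0, 48], "gripper": 0.8},
    {"offset": [0, 0, 0], "rot": [0, 0, 54.5], "gripper": 0.8},
    {"offset": [0, 0, 0], "rot": [0, 0, 54.5], "gripper": 0.8},
    {"offset": [0, 0, 0], "rot": [0, 0, 54.5], "gripper": 4.5},
    {"offset": [0, 0, 0], "rot": [0, 0, 54.5], "gripper": 4.5},
    {"offset": [0, 0, 0], "rot": [0, 0, 54.5], "gripper": 4.5},
    {"offset": [0, 0, -5], "rot": [0, 0, 54.5], "gripper": 4.5},
  ],
)

```text
time_s: 16.85
eef_pos: [680.3, 75.6, 204.8]
ee_rot: [-0.001, 0.995, 0.098, -0.007]
force: [0.4, 0.3, -0.3]
grip_width: 0.527
grip_force: 0.0
```

step_arm(
  plan=[
    {"offset": [0, 0, -5], "rot": [0, 0, 0], "gripper": 4.5},
    {"offset": [0, 0, -10], "rot": [0, 0, 0], "gripper": 4.5},
    {"offset": [0, 0, -10], "rot": [0, 0, 0], "gripper": 4.5},
  ],
)

```text
time_s: 17.15
eef_pos: [683.5, 75.7, 319.6]
ee_rot: [0.001, 0.995, 0.099, 0.006]
force: [0.3, 1.8, -0.2]
grip_width: 0.527
grip_force: 0.0
```

Run:
```python
from h import *
go(570,220,320,90)
```

```text
offset [ -8.3  -16.37  -0.2 ] rot [  0.63  -0.4  -78.69] pos [683.5  75.7 319.6] q6 75
```

step_arm(
  plan=[
    {"offset": [-8.3, -16.4, 0], "rot": [0, 0, -78.7], "gripper": 4.5},
    {"offset": [-8.3, -16.4, 0], "rot": [0, 0, -78.7], "gripper": 4.5},
    {"offset": [-8.3, -16.4, 0], "rot": [0, 0, -78.7], "gripper": 4.5},
    {"offset": [-8.3, -16.4, 0], "rot": [0, 0, -78.7], "gripper": 4.5},
    {"offset": [-8.3, -16.4, 0], "rot": [0, 0, -78.7], "gripper": 4.5},
    {"offset": [-8.3, -16.4, 0], "rot": [0, 0, -78.7], "gripper": 4.5},
    {"offset": [-8.3, -16.4, 0], "rot": [0, 0, -78.7], "gripper": 4.5},
    {"offset": [-8.3, -16.4, 0], "rot": [0, 0, -78.7], "gripper": 4.5},
    {"offset": [-8.3, -16.4, 0], "rot": [0, 0, -78.7], "gripper": 4.5},
    {"offset": [-8.3, -16.4, 0], "rot": [0, 0, -78.7], "gripper": 4.5},
    {"offset": [-8.3, -16.4, 0], "rot": [0, 0, -78.7], "gripper": 4.5},
  ],
)

```text
time_s: 18.25
eef_pos: [569.0, 220.1, 310.9]
ee_rot: [-0.001, 0.708, 0.706, -0.001]
force: [-0.1, -0.4, 0.2]
grip_width: 0.531
grip_force: 0.0
```

step_arm(
  plan=[
    {"offset": [0, 0, 0], "rot": [0, -8, 0], "gripper": 4.5},
    {"offset": [0, 0, 0], "rot": [0, -16, 0], "gripper": 4.5},
    {"offset": [0, 0, 0], "rot": [0, -24, 0], "gripper": 4.5},
    {"offset": [0, 0, 0], "rot": [0, -32, 0], "gripper": 4.5},
    {"offset": [0, 0, 0], "rot": [0, -35, 0], "gripper": 4.5},
    {"offset": [0, 0, 0], "rot": [0, -35, 0], "gripper": 4.5},
    {"offset": [0, 0, 0], "rot": [0, -35, 0], "gripper": 4.5},
  ],
)

```text
time_s: 18.95
eef_pos: [569.1, 220.1, 311.0]
ee_rot: [0.212, 0.675, 0.674, -0.213]
force: [-0.2, 0.4, -0.4]
grip_width: 0.527
grip_force: 0.0
```

Run:
```python
from h import *
save('wrist','w5'); save('top','top5')
im=cam('w5')[0]['color'][:,:,::-1]
r=lambda i,f=5:cv2.resize(i,None,fx=f,fy=f,interpolation=cv2.INTER_CUBIC)
Z=np.zeros((600,800,3),np.uint8); a=np.hstack([r(im[75:155,180:258]),r(im[75:155,385:463])]); Z[:400,:780]=a
b=r(cam('top5')[0]['color'][:,:,::-1][180:275,190:420][:65],3); Z[402:402+195,:690]=b
cv2.imwrite('pics/z2.png',Z)
wing('w5',472,93);wing('w5',682,75)
P,u,v=cloud('w5')
m=(u>245)&(u<375)&(v>172)&(v<225)
print('floor',plane(P[m]))
m=(P[:,2]<20)&(P[:,1]>120)&(P[:,1]<380)&(P[:,0]>380)&(P[:,0]<640); print('table',plane(P[m]))
for u,v in [(230,209),(233,241)]: print(px('top5',u,v).round())
```

```text
wing 463 (472.7903747558594, 91.1408920288086) [43.3 13. ] yaw 10.3 top [101.1 107. ]
wing 416 (680.0590209960938, 74.6003646850586) [41.8 12.6] yaw 10.7 top [ 99.9 106.9]
floor (array([1.63560690e-02, 1.94269327e-01, 3.22241393e+01]), array([556.64219608, -60.99177976,  28.60231623]), 6683, np.float64(8.208419273668275))
table (array([-7.42131006e-05,  1.33333416e-03,  3.63603953e-02]), array([5.09930634e+02, 1.61607462e+02, 3.30124652e-02]), 19393, np.float64(0.6739294489671341))
[478. 272. 537.]
[403. 262. 550.]
```

View pics/z2.png

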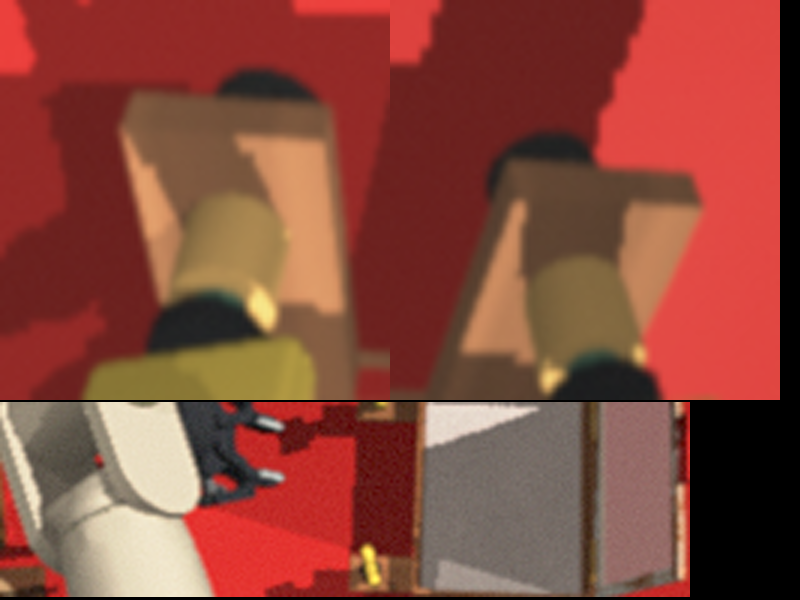

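Both rods now show only green, with no red. I'll recheck the floor plane with a mask chosen by position.

Run:
```python
from h import *
for n in ('w5','top5','w1'):
    P,u,v=cloud(n); m=(P[:,0]>490)&(P[:,0]<650)&(P[:,1]>-120)&(P[:,1]<0)&(P[:,2]<50)&(P[:,2]>15); k,c,N,sd=plane(P[m]); print(n,k,c,N,sd)
P,u,v=cloud('w5')
# left wall: rim points
m=(P[:,2]>60)&(P[:,2]<80)&(P[:,0]>440)&(P[:,0]<710)&(P[:,1]>-160)&(P[:,1]<50); Q=P[m]
print(Q.min(0),Q.max(0))
for a in (480,570,660):
    q=Q[abs(Q[:,0]-a)<6]; print(a,q[:,1].max(),np.percentile(q[:,2],90))
# case centre estimate from wings
n=np.array([472,93]);f=np.array([682.,75]); ex=(f-n)/np.linalg.norm(f-n); ey=np.array([-ex[1],ex[0]]); print(np.linalg.norm(f-n),(n+f)/2-155*ey,np.degrees(np.arctan2(ex[1],ex[0])))
go(570,250,400,90)
```

```text
w5 [1.96483691e-04 2.64075204e-03 2.85262961e+01] [567.70941444 -62.47652145  28.52530222] 4571 0.49555178508533787
top5 [-1.08093548e-03  7.26960871e-04  2.99252054e+01] [568.27842428 -59.90435133  30.00421449] 1382 2.613184449218316
w1 [-8.95328744e-03 -2.29884698e-02  2.57490313e+01] [566.96685654 -58.62579644  25.77710441] 5153 0.5409235595228369
[ 440.0070252  -158.45288347   60.01245694] [702.35445362  43.02326192  69.32835522]
480 41.58411514610981 68.02304511310203
570 33.97828080542115 68.17000856941782
660 26.64293875664282 68.09599890471077
210.77001684300356 [563.76282309 -70.4337306 ] -4.899092453787765
offset [-2.58  0.07 -8.99] rot [-0.08 34.96 -0.08] pos [569.1 219.6 311.5] q6 21
```

Level: floor slope is about 0.001 rad relative to the table, and the two wings are 211 mm apart. Now the packs.

Run:
```python
from h import *
go(530,340,340,90)
```

```text
offset [ 8.23 -3.94 -9.23] rot [-0.08 34.96 -0.08] pos [569.1 219.6 311.5] q6 21
```

step_arm(
  plan=[
    {"offset": [8.2, -3.9, -9.2], "rot": [0, 35, 0], "gripper": 7},
    {"offset": [8.2, -3.9, -9.2], "rot": [0, 35, 0], "gripper": 7},
    {"offset": [8.2, -3.9, -9.2], "rot": [0, 35, 0], "gripper": 7},
    {"offset": [8.2, -3.9, -9.2], "rot": [0, 35, 0], "gripper": 7},
    {"offset": [8.2, -3.9, -9.2], "rot": [0, 35, 0], "gripper": 7},
    {"offset": [8.2, -3.9, -9.2], "rot": [0, 35, 0], "gripper": 7},
    {"offset": [8.2, -3.9, -9.2], "rot": [0, 35, 0], "gripper": 7},
  ],
)

```text
time_s: 19.75
eef_pos: [530.3, 339.6, 339.1]
ee_rot: [0.0, 0.707, 0.707, -0.002]
force: [-0.5, 0.2, 0.8]
grip_width: 0.818
grip_force: 0.0
```

```bash
cat >> h.py <<'E'
def packs(src):
    """blobs at pack-top height on the table"""
    P,u,v=cloud(src); m=(P[:,2]>22)&(P[:,2]<36)&(P[:,1]>150)&(P[:,1]<480)&(P[:,0]>250)&(P[:,0]<720); P,u,v=P[m],u[m],v[m]
    I=np.zeros((400,640),np.uint8); I[v,u]=1; I=cv2.morphologyEx(I,cv2.MORPH_OPEN,np.ones((3,3),np.uint8)); n,L,st,_=cv2.connectedComponentsWithStats(I)
    for i in range(1,n):
        if st[i,4]<60: continue
        Q=P[L[v,u]==i]; t=Q[Q[:,2]>26]
        if len(t)<30: continue
        b=cv2.minAreaRect(t[:,:2].astype(np.float32)); c=cv2.boxPoints(b); e=max([c[1]-c[0],c[2]-c[1]],key=np.linalg.norm)
        print('pack',len(t),np.round(b[0],1),np.round(b[1],1),'yaw',np.degrees(np.arctan2(e[1],e[0])).round(1),'top',np.median(t[:,2]).round(1))
E
python3 - <<'E'
from h import *
save('wrist','w6',None,1.25); packs('w6')
E
```

```text
pack 3000 [592.2 394.2] [45.7 79.5] yaw -10.6 top 29.9
pack 2876 [472.  380.5] [45.7 79.6] yaw -9.9 top 29.9
pack 1335 [702.1 318.5] [62.3 35.3] yaw 89.6 top 33.4
```

View pics/w6.png

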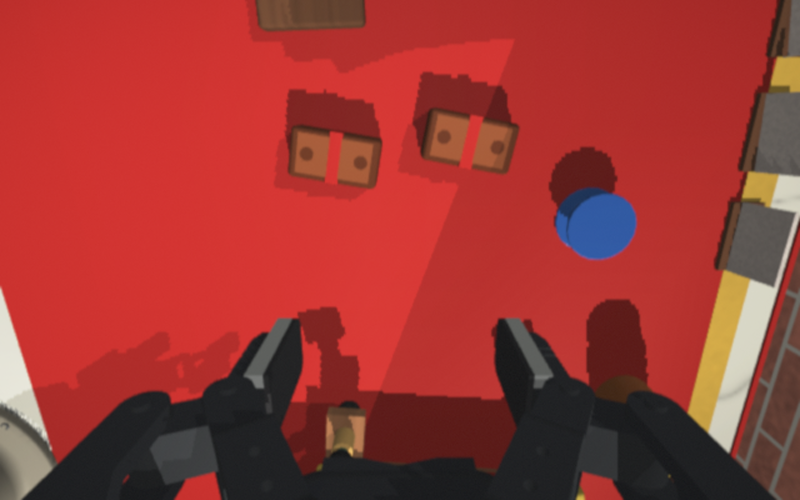

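Two packs: (592,394) yaw −10.6° and (472,380) yaw −10°, tops at 30 mm, 80×46 mm. The blue disc is the spool. I go to the far pack.

Run:
```python
from h import *
go(592,394,160,169.4)
```

```text
offset [ 5.47  6.23 17.87] rot [-2.700e-01  3.000e-02 -7.943e+01] pos [530.2 339.9 339. ] q6 22
```

step_arm(
  plan=[
    {"offset": [5.5, 6.2, 17.9], "rot": [0, 0, -79.4], "gripper": 7.5},
    {"offset": [5.5, 6.2, 17.9], "rot": [0, 0, -79.4], "gripper": 7.5},
    {"offset": [5.5, 6.2, 17.9], "rot": [0, 0, -79.4], "gripper": 7.5},
    {"offset": [5.5, 6.2, 17.9], "rot": [0, 0, -79.4], "gripper": 7.5},
    {"offset": [5.5, 6.2, 17.9], "rot": [0, 0, -79.4], "gripper": 7.5},
    {"offset": [5.5, 6.2, 17.9], "rot": [0, 0, -79.4], "gripper": 7.5},
    {"offset": [5.5, 6.2, 17.9], "rot": [0, 0, -79.4], "gripper": 7.5},
    {"offset": [5.5, 6.2, 17.9], "rot": [0, 0, -79.4], "gripper": 7.5},
    {"offset": [5.5, 6.2, 17.9], "rot": [0, 0, -79.4], "gripper": 7.5},
    {"offset": [5.5, 6.2, 17.9], "rot": [0, 0, -79.4], "gripper": 7.5},
    {"offset": [5.5, 6.2, 17.9], "rot": [0, 0, -79.4], "gripper": 7.5},
  ],
)

```text
time_s: 20.9
eef_pos: [591.6, 395.0, 159.6]
ee_rot: [-0.001, 0.092, 0.996, -0.001]
force: [0.5, 0.8, -0.4]
grip_width: 0.875
grip_force: 0.0
```

Run:
```python
from h import *
save('wrist','w7'); packs('w7')
go(592,394,76,169.4)
```

```text
pack 7813 [486.9 377.2] [46.  49.4] yaw -10.5 top 30.0
pack 7981 [591.5 394. ] [45.5 79. ] yaw -10.2 top 30.0
pack 625 [691.3 324.9] [19.1 28.8] yaw -75.2 top 33.3
offset [-0.07 -0.07  8.37] rot [-0.15 -0.13 -0.05] pos [591.6 395.  159.7] q6 -55
```

step_arm(
  plan=[
    {"offset": [0, -0.1, 4], "rot": [0, 0, 0], "gripper": 7.5},
    {"offset": [0, -0.1, 8.4], "rot": [0, 0, 0], "gripper": 7.5},
    {"offset": [0, -0.1, 8.4], "rot": [0, 0, 0], "gripper": 7.5},
    {"offset": [0, -0.1, 8.4], "rot": [0, 0, 0], "gripper": 5.5},
    {"offset": [0, -0.1, 8.4], "rot": [0, 0, 0], "gripper": 4},
    {"offset": [0, -0.1, 8.4], "rot": [0, 0, 0], "gripper": 3.5},
    {"offset": [0, -0.1, 8.4], "rot": [0, 0, 0], "gripper": 3.5},
    {"offset": [0, -0.1, 8.4], "rot": [0, 0, 0], "gripper": 3.5},
  ],
  squeeze=50,
)

```text
time_s: 21.75
eef_pos: [592.5, 394.4, 79.5]
ee_rot: [0.001, 0.093, 0.996, 0.001]
force: [0.7, 1.3, 7.2]
grip_width: 0.52
grip_force: 54.3
```

step_arm(
  plan=[
    {"offset": [0, 0, -3], "rot": [0, 0, 0], "gripper": 3.5},
    {"offset": [0, 0, -8], "rot": [0, 0, 0], "gripper": 3.5},
    {"offset": [0, 0, -12], "rot": [0, 0, 0], "gripper": 3.5},
    {"offset": [0, 0, -13], "rot": [0, 0, 0], "gripper": 3.5},
  ],
)

```text
time_s: 22.15
eef_pos: [592.7, 394.5, 213.5]
ee_rot: [0.004, 0.092, 0.996, 0.002]
force: [0.4, -1.2, -0.6]
grip_width: 0.518
grip_force: 53.4
```

Run:
```python
from h import *
c=np.array([563.8,-70.4]); a=np.radians(-4.9); ex=np.array([np.cos(a),np.sin(a)])
for k in (55,-55): print((c+k*ex).round(1))
p=c+55*ex; go(p[0],p[1],206,175.1)
```

```text
[618.6 -75.1]
[509.  -65.7]
offset [-11.19 -45.68   0.62] rot [ 0.25  0.39 -5.71] pos [592.7 394.5 213.5] q6 -55
```

step_arm(
  plan=[
    {"offset": [-2.4, -10, 0.3], "rot": [0, 0, -1], "gripper": 3.5},
    {"offset": [-2.4, -10, 0.3], "rot": [0, 0, -2], "gripper": 3.5},
    {"offset": [-4.8, -20, 0.3], "rot": [0, 0, -3], "gripper": 3.5},
    {"offset": [-4.8, -20, 0.3], "rot": [0, 0, -4], "gripper": 3.5},
    {"offset": [-7.2, -30, 0.3], "rot": [0, 0, -5], "gripper": 3.5},
    {"offset": [-7.2, -30, 0.3], "rot": [0, 0, -5.7], "gripper": 3.5},
    {"offset": [-9.8, -40, 0.3], "rot": [0, 0, -5.7], "gripper": 3.5},
    {"offset": [-9.8, -40, 0.3], "rot": [0, 0, -5.7], "gripper": 3.5},
    {"offset": [-11.2, -45.7, 0.3], "rot": [0, 0, -5.7], "gripper": 3.5},
    {"offset": [-11.2, -45.7, 0.3], "rot": [0, 0, -5.7], "gripper": 3.5},
    {"offset": [-11.2, -45.7, 0.3], "rot": [0, 0, -5.7], "gripper": 3.5},
  ],
)

```text
time_s: 23.25
eef_pos: [617.3, -79.0, 203.5]
ee_rot: [-0.001, 0.045, 0.999, -0.001]
force: [0.1, 1.0, -1.8]
grip_width: 0.519
grip_force: 53.2
```

Run:
```python
from h import *
print(sense()['grip_width'])
go(618.6,-75.1,113,175.1)
save('wrist','w8',None,1.0)
```

```text
0.5187083077845477
offset [-0.11  0.41  9.05] rot [-0.09 -0.12 -0.25] pos [617.3 -79.  203.5] q6 -103
```

View pics/w8.png

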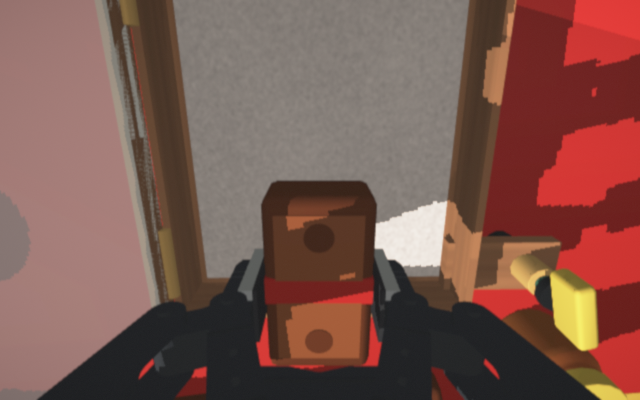

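The pack is square in the grip above the case, clear of the walls. I lower it and release.

step_arm(
  plan=[
    {"offset": [-0.1, 0.3, 3], "rot": [0, 0, 0], "gripper": 3.5},
    {"offset": [-0.1, 0.3, 6], "rot": [0, 0, 0], "gripper": 3.5},
    {"offset": [-0.1, 0.3, 8.5], "rot": [0, 0, 0], "gripper": 3.5},
    {"offset": [-0.1, 0.3, 9.3], "rot": [0, 0, 0], "gripper": 3.5},
    {"offset": [-0.1, 0.3, 9.3], "rot": [0, 0, 0], "gripper": 3.5},
    {"offset": [-0.1, 0.3, 9.3], "rot": [0, 0, 0], "gripper": 3.5},
  ],
)

```text
time_s: 23.9
eef_pos: [619.2, -72.7, 112.0]
ee_rot: [-0.0, 0.043, 0.999, -0.001]
force: [1.2, -0.1, -1.5]
grip_width: 0.515
grip_force: 53.2
```

step_arm(
  plan=[
    {"offset": [0, 0, 0], "rot": [0, 0, 0], "gripper": 5.5},
    {"offset": [0, 0, 0], "rot": [0, 0, 0], "gripper": 7},
    {"offset": [0, 0, 0], "rot": [0, 0, 0], "gripper": 7},
    {"offset": [0, 0, -5], "rot": [0, 0, 0], "gripper": 7},
    {"offset": [0, 0, -10], "rot": [0, 0, 0], "gripper": 7},
    {"offset": [0, 0, -14], "rot": [0, 0, 0], "gripper": 7},
    {"offset": [0, 0, -14], "rot": [0, 0, 0], "gripper": 7},
  ],
)

```text
time_s: 24.6
eef_pos: [620.3, -73.3, 257.3]
ee_rot: [0.004, 0.043, 0.999, -0.002]
force: [0.6, 0.8, -0.2]
grip_width: 0.814
grip_force: 0.0
```

Run:
```python
from h import *
save('wrist','w9'); save('top','top9')
P,u,v=cloud('w9'); m=(P[:,2]>50)&(P[:,2]<64)&(abs(P[:,0]-618)<60)&(abs(P[:,1]+75)<45); print(m.sum(),np.median(P[m],0),np.ptp(P[m],0), plane(P[m])[0])
packs('top9'); go(472,380.5,220,169.7)
```

```text
4948 [614.83047945 -72.53032158  58.36423397] [81.10137512 50.21235523 11.24380634] [ 2.05892430e-03 -5.51404404e-04  5.83572864e+01]
pack 241 [472.3 382.1] [45.  78.6] yaw -10.1 top 31.0
offset [18.52 43.93  3.08] rot [-0.08 -0.03  5.38] pos [618.9 -73.  251.3] q6 -103
```

step_arm(
  plan=[
    {"offset": [18.5, 43.9, 3], "rot": [0, 0, 5.4], "gripper": 7.5},
    {"offset": [18.5, 43.9, 3], "rot": [0, 0, 5.4], "gripper": 7.5},
    {"offset": [18.5, 43.9, 3], "rot": [0, 0, 5.4], "gripper": 7.5},
    {"offset": [18.5, 43.9, 3], "rot": [0, 0, 5.4], "gripper": 7.5},
    {"offset": [18.5, 43.9, 3], "rot": [0, 0, 5.4], "gripper": 7.5},
    {"offset": [18.5, 43.9, 3], "rot": [0, 0, 5.4], "gripper": 7.5},
    {"offset": [18.5, 43.9, 3], "rot": [0, 0, 5.4], "gripper": 7.5},
    {"offset": [18.5, 43.9, 3], "rot": [0, 0, 5.4], "gripper": 7.5},
    {"offset": [18.5, 43.9, 3], "rot": [0, 0, 5.4], "gripper": 7.5},
    {"offset": [18.5, 43.9, 3], "rot": [0, 0, 5.4], "gripper": 7.5},
    {"offset": [18.5, 43.9, 3], "rot": [0, 0, 5.4], "gripper": 7.5},
    {"offset": [18.5, 43.9, 3], "rot": [0, 0, 5.4], "gripper": 7.5},
  ],
)

```text
time_s: 25.9
eef_pos: [471.7, 380.0, 219.1]
ee_rot: [-0.002, 0.089, 0.996, -0.001]
force: [0.1, -0.8, 0.2]
grip_width: 0.877
grip_force: 0.0
```

Run:
```python
from h import *
save('wrist','w10'); packs('w10')
go(472,380.5,76,169.7)
```

```text
pack 5133 [470.8 380. ] [45.4 78.9] yaw -9.3 top 30.0
offset [-1.000e-02  1.400e-01  1.435e+01] rot [-0.15 -0.19 -0.04] pos [472.2 379.4 219.5] q6 -52
```

step_arm(
  plan=[
    {"offset": [0, 0.1, 5], "rot": [0, 0, 0], "gripper": 7.5},
    {"offset": [0, 0.1, 10], "rot": [0, 0, 0], "gripper": 7.5},
    {"offset": [0, 0.1, 14.3], "rot": [0, 0, 0], "gripper": 7.5},
    {"offset": [0, 0.1, 14.3], "rot": [0, 0, 0], "gripper": 7.5},
    {"offset": [0, 0.1, 14.3], "rot": [0, 0, 0], "gripper": 5.5},
    {"offset": [0, 0.1, 14.3], "rot": [0, 0, 0], "gripper": 4},
    {"offset": [0, 0.1, 14.3], "rot": [0, 0, 0], "gripper": 3.5},
    {"offset": [0, 0.1, 14.3], "rot": [0, 0, 0], "gripper": 3.5},
    {"offset": [0, 0.1, 14.3], "rot": [0, 0, 0], "gripper": 3.5},
  ],
  squeeze=50,
)

```text
time_s: 26.85
eef_pos: [473.4, 381.5, 80.6]
ee_rot: [0.001, 0.09, 0.996, 0.001]
force: [1.1, -1.8, 8.7]
grip_width: 0.517
grip_force: 53.6
```

step_arm(
  plan=[
    {"offset": [0, 0, -3], "rot": [0, 0, 0], "gripper": 3.5},
    {"offset": [0, 0, -8], "rot": [0, 0, 0], "gripper": 3.5},
    {"offset": [0, 0, -12], "rot": [0, 0, 0], "gripper": 3.5},
    {"offset": [0, 0, -14], "rot": [0, 0, 0], "gripper": 3.5},
    {"offset": [0, 0, -14], "rot": [0, 0, 0], "gripper": 3.5},
  ],
)

```text
time_s: 27.35
eef_pos: [473.1, 381.7, 222.0]
ee_rot: [0.002, 0.09, 0.996, 0.002]
force: [-0.5, 0.1, -1.4]
grip_width: 0.515
grip_force: 52.5
```

Run:
```python
from h import *
go(507,-69.5,206,175.1)
```

```text
offset [-11.4  -43.79   1.49] rot [ 0.2   0.25 -5.41] pos [473.1 381.7 222. ] q6 -52
```

step_arm(
  plan=[
    {"offset": [-2.6, -10, 0.3], "rot": [0, 0, -1], "gripper": 3.5},
    {"offset": [-2.6, -10, 0.3], "rot": [0, 0, -2], "gripper": 3.5},
    {"offset": [-5.2, -20, 0.3], "rot": [0, 0, -3], "gripper": 3.5},
    {"offset": [-5.2, -20, 0.3], "rot": [0, 0, -4], "gripper": 3.5},
    {"offset": [-7.8, -30, 0.3], "rot": [0, 0, -5], "gripper": 3.5},
    {"offset": [-7.8, -30, 0.3], "rot": [0, 0, -5.4], "gripper": 3.5},
    {"offset": [-10.4, -40, 0.3], "rot": [0, 0, -5.4], "gripper": 3.5},
    {"offset": [-10.4, -40, 0.3], "rot": [0, 0, -5.4], "gripper": 3.5},
    {"offset": [-11.4, -43.8, 0.3], "rot": [0, 0, -5.4], "gripper": 3.5},
    {"offset": [-11.4, -43.8, 0.3], "rot": [0, 0, -5.4], "gripper": 3.5},
    {"offset": [-11.4, -43.8, 0.3], "rot": [0, 0, -5.4], "gripper": 3.5},
  ],
)

```text
time_s: 28.45
eef_pos: [505.5, -71.0, 213.9]
ee_rot: [-0.002, 0.044, 0.999, -0.0]
force: [0.1, 1.0, -2.1]
grip_width: 0.516
grip_force: 52.6
```

Run:
```python
from h import *
print(sense()['grip_width'])
go(507,-69.5,111,175.1)
```

```text
0.5163933536118481
offset [-0.17  0.16 10.29] rot [-0.02 -0.21 -0.15] pos [505.5 -71.  213.9] q6 -106
```

step_arm(
  plan=[
    {"offset": [-0.2, 0.1, 3], "rot": [0, 0, 0], "gripper": 3.5},
    {"offset": [-0.2, 0.1, 6], "rot": [0, 0, 0], "gripper": 3.5},
    {"offset": [-0.2, 0.1, 9], "rot": [0, 0, 0], "gripper": 3.5},
    {"offset": [-0.2, 0.1, 10.2], "rot": [0, 0, 0], "gripper": 3.5},
    {"offset": [-0.2, 0.1, 10.2], "rot": [0, 0, 0], "gripper": 3.5},
    {"offset": [-0.2, 0.1, 10.2], "rot": [0, 0, 0], "gripper": 3.5},
  ],
)

```text
time_s: 29.05
eef_pos: [508.3, -69.0, 113.8]
ee_rot: [-0.0, 0.042, 0.999, -0.001]
force: [-0.4, -0.9, -1.2]
grip_width: 0.515
grip_force: 52.6
```

step_arm(
  plan=[
    {"offset": [0, 0, 0], "rot": [0, 0, 0], "gripper": 5.5},
    {"offset": [0, 0, 0], "rot": [0, 0, 0], "gripper": 7},
    {"offset": [0, 0, 0], "rot": [0, 0, 0], "gripper": 7},
    {"offset": [0, 0, -5], "rot": [0, 0, 0], "gripper": 7},
    {"offset": [0, 0, -10], "rot": [0, 0, 0], "gripper": 7},
    {"offset": [0, 0, -15], "rot": [0, 0, 0], "gripper": 4},
    {"offset": [0, 0, -20], "rot": [0, 0, 0], "gripper": 2},
    {"offset": [0, 0, -24], "rot": [0, 0, 0], "gripper": 0},
    {"offset": [0, 0, -24], "rot": [0, 0, 0], "gripper": 0},
  ],
)

```text
time_s: 29.95
eef_pos: [509.1, -69.4, 358.7]
ee_rot: [0.004, 0.043, 0.999, -0.002]
force: [-0.2, -0.0, -1.2]
grip_width: 0.135
grip_force: 0.0
```

Run:
```python
from h import *
save('wrist','w11',None,1)
P,u,v=cloud('w11')
for x,y in ((614.8,-72.5),(507,-69)):
    m=(P[:,2]>50)&(P[:,2]<66)&(abs(P[:,0]-x)<50)&(abs(P[:,1]-y)<35); print(m.sum(),np.median(P[m],0),np.ptp(P[m],0), plane(P[m])[0])
m=(P[:,2]>20)&(P[:,2]<40)&(P[:,0]>460)&(P[:,0]<660)&(P[:,1]>-150)&(P[:,1]<10); print(plane(P[m]))
print(sense()['joints'],sense()['eef_pos'])
```

```text
1821 [607.09513086 -76.2406064   58.24843565] [80.47606327 50.06428551 11.20176421] [5.96347566e-03 5.88972262e-03 5.82033405e+01]
2279 [486.19242291 -65.80832262  58.32860649] [62.8184064  48.72650488  8.86523106] [-8.85558011e-03  1.78651136e-03  5.83416061e+01]
(array([-5.84745704e-05,  1.53704372e-03,  2.88101400e+01]), array([545.62134739, -63.63719418,  28.81162674]), 14307, np.float64(0.7283627714826172))
[-3.63324259e-01  2.52965633e-01  1.44286810e+00 -1.56860483e-03
  1.44210695e+00 -1.84812291e+00] [508.63382673 -69.2658911  355.2647216 ]
```

View pics/w11.png

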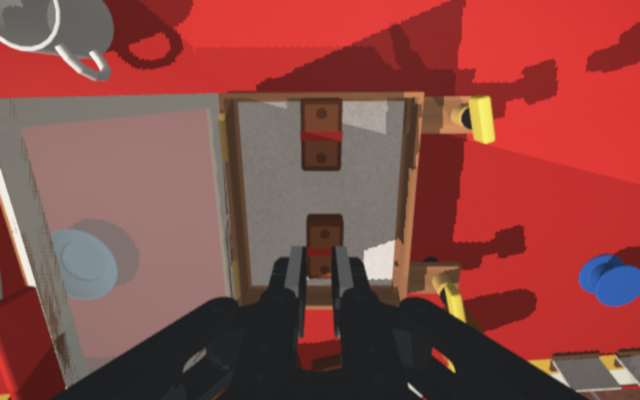

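Both packs lie flat inside, tops at 58 mm. They appear at pixels (320,134) and (323,240). Now the lid: I'll measure its free edge.

Run:
```python
from h import *
P,u,v=cloud('w11'); m=(P[:,2]>120)&(P[:,1]<-150)&(P[:,0]<720)&(P[:,0]>400); Q=P[m]; print(len(Q),Q.min(0),Q.max(0))
a=np.radians(-4.9); ey=np.array([-np.sin(a),np.cos(a)]); h=np.array([563.8,-70.4])-105*ey; print('hinge',h)
d=(Q[:,:2]-h)@ey
for z in (130,170,210,250,270,285): 
    k=abs(Q[:,2]-z)<8
    if k.sum()>5: print(z,k.sum(),np.median(d[k]).round(1),np.percentile(d[k],[5,95]).round(1))
P,u,v=cloud('top9'); m=(P[:,2]>120)&(P[:,1]<-150)&(P[:,1]>-330)&(P[:,0]<720)&(P[:,0]>420); Q=P[m]; d=(Q[:,:2]-h)@ey; print('top',np.percentile(Q[:,2],[50,95,99]),[ (z,np.median(d[abs(Q[:,2]-z)<12]).round(),(abs(Q[:,2]-z)<12).sum()) for z in (150,200,250,280)])
w=h-130*ey; go(w[0],w[1],430,175)
```

```text
52169 [ 422.06832138 -235.4289853   120.02566204] [ 682.94662831 -177.91805067  296.32736045]
hinge [ 554.83122307 -175.0162561 ]
130 2201 -16.3 [-18.2 -14.4]
170 3235 -25.4 [-27.3 -23.4]
210 4758 -34.6 [-36.6 -32.6]
250 7851 -43.8 [-45.8 -41.7]
270 8374 -48.0 [-52.8 -46.1]
285 3953 -51.4 [-53.5 -49.3]
top [216.0905996  283.10217582 296.07750546] [(150, np.float64(-17.0), np.int64(243)), (200, np.float64(-29.0), np.int64(259)), (250, np.float64(-40.0), np.int64(305)), (280, np.float64(-47.0), np.int64(270))]
offset [ -5.54 -23.16  -7.4 ] rot [-0.14  0.18  0.08] pos [508.6 -69.3 355.3] q6 -106
```

step_arm(
  plan=[
    {"offset": [0, 0, -5], "rot": [0, 0, 0], "gripper": 0},
    {"offset": [0, 0, -8], "rot": [0, 0, 0], "gripper": 0},
    {"offset": [0, 0, -8], "rot": [0, 0, 0], "gripper": 0},
    {"offset": [-2, -8, -8], "rot": [0, 0, 0], "gripper": 0},
    {"offset": [-4, -16, -8], "rot": [0, 0, 0], "gripper": 0},
    {"offset": [-5.5, -23.2, -8], "rot": [0, 0, 0], "gripper": 0},
    {"offset": [-5.5, -23.2, -8], "rot": [0, 0, 0], "gripper": 0},
    {"offset": [-5.5, -23.2, -8], "rot": [0, 0, 0], "gripper": 0},
  ],
)

```text
time_s: 30.8
eef_pos: [543.3, -307.9, 430.0]
ee_rot: [-0.003, 0.044, 0.999, 0.001]
force: [-0.2, 0.9, -0.1]
grip_width: -0.0
grip_force: 0.0
```

Run:
```python
from h import *
s=sense(); print(s['joints'])
a=np.radians(-4.9); ey=np.array([-np.sin(a),np.cos(a)]); h=np.array([563.8,-70.4])-105*ey
go(*(h-130*ey),345,175.1)
# arc: tip (centre of closed fingers) r=200, normal offset n out of outer face
q=s['ee_rot']; 
w=h-130*ey
for th in (1.8,1.6,1.4,1.2,1.0,.8,.6,.4,.2,0.):
    n=7/2+14.5*abs(np.sin(th))+2
    d=200*np.cos(th)-n*np.sin(th); z=68+200*np.sin(th)+n*np.cos(th)
    print(th,'y rel start cm',round((d+130)/10,1),'z TCP',round(z+73), 'down cm',round((345-z-73)/10,1))
```

```text
[-0.70222557  0.51523049  0.88394404 -0.00226506  1.74761615 -2.18616747]
offset [-0.06  0.33  8.5 ] rot [ 0.07 -0.32 -0.1 ] pos [ 543.3 -307.9  430. ] q6 -125
1.8 y rel start cm 6.5 z TCP 331 down cm 1.4
1.6 y rel start cm 10.4 z TCP 340 down cm 0.5
1.4 y rel start cm 14.4 z TCP 341 down cm 0.4
1.2 y rel start cm 18.5 z TCP 334 down cm 1.1
1.0 y rel start cm 22.3 z TCP 319 down cm 2.6
0.8 y rel start cm 25.8 z TCP 296 down cm 4.9
0.6 y rel start cm 28.7 z TCP 265 down cm 8.0
0.4 y rel start cm 31.0 z TCP 229 down cm 11.6
0.2 y rel start cm 32.4 z TCP 189 down cm 15.6
0.0 y rel start cm 33.0 z TCP 146 down cm 19.8
```

step_arm(
  plan=[
    {"offset": [0, 0.3, 4], "rot": [0, 0, 0], "gripper": 0},
    {"offset": [0, 0.3, 8.5], "rot": [0, 0, 0], "gripper": 0},
    {"offset": [0, 0.3, 8.5], "rot": [0, 0, 0], "gripper": 0},
    {"offset": [0, 3.3, 9.3], "rot": [0, 0, 0], "gripper": 0},
    {"offset": [0, 6.8, 9.9], "rot": [0, 0, 0], "gripper": 0},
    {"offset": [0, 8.7, 9.5], "rot": [0, 0, 0], "gripper": 0},
    {"offset": [0, 10.7, 9.0], "rot": [0, 0, 0], "gripper": 0},
    {"offset": [0, 12.7, 8.9], "rot": [0, 0, 0], "gripper": 0},
    {"offset": [0, 14.7, 8.9], "rot": [0, 0, 0], "gripper": 0},
    {"offset": [0, 16.7, 9.2], "rot": [0, 0, 0], "gripper": 0},
    {"offset": [0, 18.8, 9.6], "rot": [0, 0, 0], "gripper": 0},
    {"offset": [0, 18.8, 9.6], "rot": [0, 0, 0], "gripper": 0},
  ],
)

```text
time_s: 32.0
eef_pos: [559.7, -116.1, 338.0]
ee_rot: [-0.001, 0.042, 0.999, -0.0]
force: [0.6, -0.4, 0.9]
grip_width: -0.002
grip_force: 0.0
```

Run:
```python
from h import *
print(sense()['eef_pos'],sense()['force'])
save('scene','s12',(120,100,520,340),2)
```

```text
[ 559.73736869 -116.14318204  337.98628903] [ 0.63059676 -0.35145357  0.8945315 ]
```

View pics/s12.png

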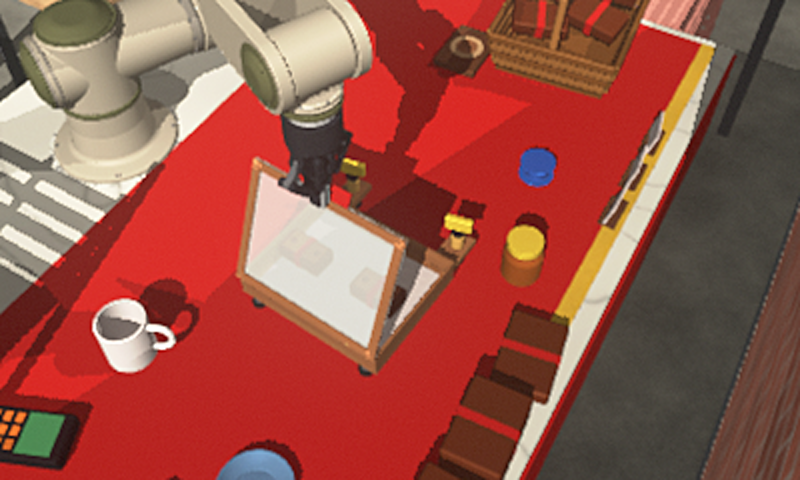

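Lid follows, at about 1.2 rad. Continuing the arc.

step_arm(
  plan=[
    {"offset": [0, 2, 0.9], "rot": [0, 0, 0], "gripper": 0},
    {"offset": [0, 3.8, 1.9], "rot": [0, 0, 0], "gripper": 0},
    {"offset": [0, 5.6, 3.0], "rot": [0, 0, 0], "gripper": 0},
    {"offset": [0, 7.3, 4.2], "rot": [0, 0, 0], "gripper": 0},
    {"offset": [0, 8.8, 5.7], "rot": [0, 0, 0], "gripper": 0},
    {"offset": [0, 10.2, 7.3], "rot": [0, 0, 0], "gripper": 0},
    {"offset": [0, 11.4, 9.1], "rot": [0, 0, 0], "gripper": 0},
    {"offset": [0, 12.3, 10.9], "rot": [0, 0, 0], "gripper": 0},
    {"offset": [0, 12.8, 12.9], "rot": [0, 0, 0], "gripper": 0},
    {"offset": [0, 13.2, 14.9], "rot": [0, 0, 0], "gripper": 0},
    {"offset": [0, 13.3, 16.9], "rot": [0, 0, 0], "gripper": 0},
    {"offset": [0, 13.3, 18.4], "rot": [0, 0, 0], "gripper": 0},
  ],
)

```text
time_s: 33.25
eef_pos: [570.6, 14.5, 151.7]
ee_rot: [-0.001, 0.043, 0.999, -0.0]
force: [-0.1, 0.5, 1.6]
grip_width: -0.0
grip_force: 0.5
```

step_arm(
  plan=[
    {"offset": [0, 0, 0.3], "rot": [0, 0, 0], "gripper": 0},
    {"offset": [0, 0, 0.5], "rot": [0, 0, 0], "gripper": 0},
    {"offset": [0, 0, 0.5], "rot": [0, 0, 0], "gripper": 0},
  ],
)

```text
time_s: 33.55
eef_pos: [570.7, 14.4, 148.2]
ee_rot: [-0.001, 0.043, 0.999, -0.001]
force: [-0.2, -0.4, -0.0]
grip_width: -0.005
grip_force: 0.0
```

step_arm(
  plan=[
    {"offset": [0, 0, 0.2], "rot": [0, 0, 0], "gripper": 0},
    {"offset": [0, 0, 0.4], "rot": [0, 0, 0], "gripper": 0},
    {"offset": [0, 0, 0.4], "rot": [0, 0, 0], "gripper": 0},
  ],
)

```text
time_s: 33.85
eef_pos: [570.9, 14.5, 145.9]
ee_rot: [0.0, 0.043, 0.999, -0.001]
force: [-4.7, 0.5, 14.6]
grip_width: -0.001
grip_force: 7.3
```

Run:
```python
from h import *
save('scene','s13',(120,100,520,340),2); print(sense()['force'],sense()['eef_pos'])
```

```text
[-6.26300576  0.58935563 15.19773966] [570.93166398  14.52305617 145.85104679]
```

View pics/s13.png

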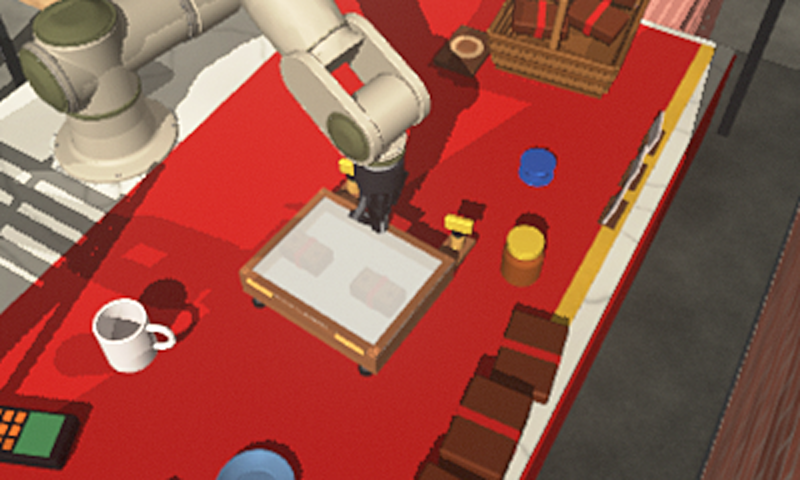

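The lid is shut under 15 N. I lift straight off and check.

step_arm(
  plan=[
    {"offset": [0, 0, -3], "rot": [0, 0, 0], "gripper": 0},
    {"offset": [0, 0, -8], "rot": [0, 0, 0], "gripper": 0},
    {"offset": [0, 0, -13], "rot": [0, 0, 0], "gripper": 0},
    {"offset": [0, 0, -18], "rot": [0, 0, 0], "gripper": 0},
    {"offset": [0, 0, -23], "rot": [0, 0, 0], "gripper": 0},
    {"offset": [0, 0, -25], "rot": [0, 0, 0], "gripper": 0},
    {"offset": [0, -8, -25], "rot": [0, 0, 0], "gripper": 0},
    {"offset": [5, -8, -25], "rot": [0, 0, 0], "gripper": 0},
    {"offset": [10, -8, -25], "rot": [0, 0, 0], "gripper": 0},
    {"offset": [10, -8, -25], "rot": [0, 0, 0], "gripper": 0},
  ],
)

```text
time_s: 34.9
eef_pos: [460.7, -56.2, 394.1]
ee_rot: [-0.002, 0.044, 0.999, -0.0]
force: [1.5, -0.5, 1.0]
grip_width: 0.001
grip_force: 0.0
```

Run:
```python
from h import *
save('wrist','w14'); save('top','top14'); print(sense()['eef_pos'])
a=np.radians(-4.9); ey=np.array([-np.sin(a),np.cos(a)]); ex=np.array([np.cos(a),np.sin(a)]); c=np.array([563.8,-70.4])
for n in ('w14','top14'):
    P,u,v=cloud(n); L=np.c_[(P[:,:2]-c)@ex,(P[:,:2]-c)@ey,P[:,2]]
    m=(abs(L[:,0])<125)&(abs(L[:,1])<100)&(L[:,2]>66)&(L[:,2]<85); k=plane(L[m]); print(n,k[0],k[2],k[3])
wing('w14',472,93); wing('w14',682,75)
```

```text
[463.68071675 -56.30545734 394.98118817]
w14 [-2.40368113e-03  1.65628794e-03  7.35567274e+01] 20968 0.9357683613326002
top14 [1.29385188e-03 1.11652540e-03 7.47600630e+01] 1692 2.7566300757601883
wing 375 (470.8914794921875, 89.20028686523438) [42.5 10.3] yaw 10.1 top [105.8 107.6]
wing 9 (659.5015869140625, 69.39057159423828) [1.9 8. ] yaw -69.3 top [86.7 89.4]
```

View pics/w14.png

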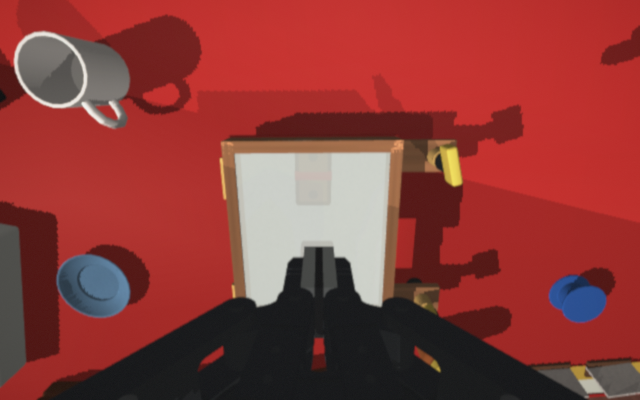

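The lid is flat on the case, with slope under 0.003 rad. The packs show through it at (314,178) and (318,245), and the bystanders are untouched. Handing in.

Run:
```python
from h import *
print(finish_job())
```

```text
the job is handed in; nothing more can be done
None
```

I levelled the empty case on its two wing-screw feet, laid the two loose packs flat inside, shut the lid and handed the job in at about 35 s; the hand-in returned no verdict. My last camera checks showed the case level to about 0.003 rad, the lid flat, and the mug, dish and spool in place; I did not measure the force on each foot.

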